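Gauge the deposit-token tube at the food stall

ROBOT

A 6-joint arm with a two-finger parallel gripper is mounted at the origin on the work surface. World frame = base frame: x ahead of the robot, y to its left, z up, the work surface at z = 0. Lengths are in m, angles in rad, forces in N, time in s.
With the tool pointing down it reaches from about 0.375 to 0.975 m from the base axis. Payload 3.8 kg.
Tool frame: the origin (TCP) lies on the centre line of the jaws, within the pads' length; the fingertips stand 8 mm ahead of it and the grasp point (between the pads) lies 11 mm behind it; z points along the fingers, y is the direction in which the jaws open and shut (so a half turn about z gives the same grasp; the last joint's range is limited). The gripper opens to 85 mm and grips with 20 to 120 N. Pads are 22 mm wide; open, the fingers measure 114 mm over their backs; the gripper's body (76 mm by 85 mm) begins 54 mm behind the grasp point. The pads swing forward as they close: fully open they stand 13 mm farther back than shut.
Start: joints at [-1.16, 0.264, 1.604, -0, 1.274, -0.037], TCP at [0.292, -0.608, 0.239] pointing down, gripper open.
Joint ranges: [-2.63, 2.63], [-0.94, 2.18], [0.31, 2.57], [-1.31, 4.45], [0, 2.66], [-2.55, 2.55]. Speed limits (rad/s): [2.57, 2.57, 3.14, 3.14, 3.14, 3.14].

INTERFACE

Orientations are given as a rotation vector (axis times angle).
In Python, from workcell import * gives the robot as it stands.
- The arm moves only by the tool play_rows, never from a script. Its arguments are lists of equal length, an entry for each row: "slide": the shift along the tool's x, y, z in cm, a list of three; "delta_rot": the turn, a rotation vector about the tool's x, y, z in rad, a list of three. In form: {"slide": [[x, y, z], ...], "delta_rot": [[wx, wy, wz], ...]}. A call has 1 to 12 rows; each row is the pose to reach, as a shift and turn from the pose measured when the call began, along the tool's axes at that moment; what a row does not reach only later rows make up. A row lasts 1/12 s, in which the tool goes at most 41.7 mm and 7.16 degrees, less where a joint would pass 70% of its speed; a pose out of reach is approached as far as the arm can. A call with a gripper value outside its range is refused whole. "hand" is the opening, from 0 (shut) to 1 (fully open), set as the call begins (left out, the last holds). The fingers move at their own pace and stop on an object; "force" is the grip in N (left out, the last holds). Time passes only in rows, so rows that repeat a pose let the fingers close. It gives the time, the measured TCP pose, the force and the opening at its end, in the units of the state.
- read_state(): the state, without advancing time (a new reading comes with each control period).
- read_camera(name): name is "side" or "top"; returns a dict with "image" (480x640x3 uint8, red, green, blue), "depth" (480x640 float32, m along the optical axis (not along the pixel's ray), 0 where there is no reading), "fovy" (degrees; the focal length in pixels is half the picture's height over the tangent of half this angle, whatever the lens; pixels are square), "cx", "cy" (the principal point, pixels), "world_from_camera" (4x4, takes a point from camera to world coordinates). Camera axes: x right, y up, looking along -z (the intrinsics and any distortion apply to the point x, -y, -z); pixel columns grow to the right and rows downward; lengths in m; the calibration is good to about 2 mm. A picture is of the moment at which its call begins.
- finish_job(): hands the job in, once; it reports no verdict.
Trained networks look in a picture, given as the dict that the camera call returned (one of the last four; its "shot" number tells which), for a name from the list of things; names that differ only in an ending like _2 or _b are one class to them, and where a whole thing is asked for, a point or a joint stands for the part that bears it (a point fixed in the world has none). Each returns a list of dicts, best first, with "conf" (0 to 1); they miss things now and then, are a little off and sometimes report something else, mostly with a low value. They report only what shows in the picture. A call takes as long as a camera call. They do not tell look-alikes from the thing itself.
- spot_in(target, picture): "bbox" ([centre column, centre row, width, height] in pixels, round what is visible of it).
- landmark_of(target, picture): "at" ([column, row] in pixels: a listed point, or the origin of a listed thing).
The state is a dict: "time": time; "q": joint angles; "joint_vel": joint speeds; "joint_torque": joint torques, N m; "tool_pos": TCP position; "tcp_rot": TCP orientation; "wrist_force": force on the tool from outside, world axes, zero at the start; "torque": the same for the moment, N m; "width": opening from 0.0 (shut) to 1.0 (fully open).
Only numpy, scipy, OpenCV 4.12 (cv2) and the standard library are available. Lean on these libraries where they do the work, as an engineer would, in place of code of your own. Each camera call takes 0.05 s, during which the arm holds its last target.

TASK

Find out how full the open token tube is with the dip gauge that lies on the counter. First lay the gauge in the sloping rest, foot down against the stop, and let go of it there; then take it again by the top of its handle and lower it, foot first, into the open tube, pushing it down until its foot stands firmly on the tokens inside, so that the rim of the tube slides the collar up to mark the depth. Let go and leave the gauge standing on the tokens in the tube with its collar on the rim; do not disturb the other things on the counter.

Things in the scene. Friction and masses are not known exactly. Their poses are not given: they have to be found in the camera images.
- gauge: Dip gauge: straight rod 175 mm long, 0.15 to 0.26 kg: steel foot, square steel shaft 14 x 14 mm (to 120 mm from the tip), square wooden handle 36 x 36 mm (last 55 mm), square grey collar on the shaft near the foot. Starts lying flat on collar and handle, axis 18 mm above the counter. Origin: mid-length, on its underside; local x runs from foot to handle, local z from the origin to the axis.
- gauge_tip (a point): End of the gauge's foot, on its axis. Axes as the gauge: x points along the rod to the handle.
- gauge_end (a point): The other end of the gauge, centre of the handle's end face, 175 mm from the tip.
- gauge_foot: The gauge's round steel foot, part of it: 18 mm diameter, 10 mm long, rounded. Origin at its tip, on the axis.
- collar_under (a point): Centre of the collar's face towards the foot. Collar 36 x 36 mm, 14 mm thick. Starts 12 to 24 mm from the tip; slides along the shaft, up to 104 mm from the tip, against dry friction of 3 N, more than the gauge weighs, and stays where it is: a gauge dropped into the tube hangs on its collar and must be pushed.
- tube_mouth (a point): Centre of the mouth of the open token tube: a fixed upright steel tube with a round dark foot (80 mm diameter), bore 28 mm, outside 38 mm, rim level with this point, 120 mm above the counter. z points up. The collar cannot enter it.
- tokens: The pile of tokens inside the open tube; rigid, it does not yield. This origin is on the tube's axis at counter height and does not tell how high the pile is: its top lies somewhere from 64 to 98 mm below the mouth.
- rest_foot (a point): Middle of the foot stop of the fixed sloping rest (steel plate, dark base 170 x 85 mm), 45 mm above the counter: the gauge's tip belongs here. The rest is a trough sloping at 45 degrees, floor 18 mm below the gauge's axis, cheeks 47 mm apart reaching 4 mm above the axis, both only from 0 to 36 and 119 to 134 mm up the slope; between is open for fingers. Local x: level, the way it rises.
- rest_top (a point): The place in the air above the rest's upper end where the gauge's handle end belongs, 175 mm from rest_foot up the slope. The handle's top 40 mm stand free of the rest.
- squeeze_bottle: White squeeze bottle, 60 mm diameter, 150 mm high, origin under its centre; leave alone.
- spice_jar: Glass jar with steel cap, 56 mm diameter, 85 mm high, origin under its centre; leave alone.
- capped_tube: A shorter token tube closed with a grey cap, 97 mm high, foot 68 mm diameter, origin under its centre; leave alone.
- glass_bowl: Glass bowl, 130 mm diameter, 60 mm high, origin under its centre; leave alone.
- plate: White plate, 150 mm diameter, 20 mm high, origin under its centre; leave alone.
- wooden_spoon: Small wooden spoon lying along its local x; leave alone.
- tongs: Steel tongs, 230 mm long, lying along their local x; leave alone.
Things that resemble listed ones, but are neither listed nor needed, are in the scene too. Several things have the shape of the gauge; the one meant has the colours described above.

How it is judged:
By the outcome, as a careful person would: the job done as asked, in the order asked, and still so for the second after the job is handed in, with the robot touching nothing.
It also fails if it takes over 67 s, if anything falls off the work surface, if the arm or the gripper's body presses on something with over 40 N, if the wrist force passes 120 N, or if a joint passes its speed limit or range.

## Working session

There is one attempt and no reset: what is moved stays moved. The work goes in short steps, Python scripts to look and compute and a tool call to move; the robot and the scene stay as the last step left them, time stands still between calls to the robot, and variables do not carry over. Pictures are saved under pics/ and viewed, and the job is handed in when it is done.

Besides the shell and the picture viewer there is one more tool, called in YAML: its name, and indented under it one key for each argument. play_rows: Moves the arm, as the interface text tells. Its arguments: {"type":"object","properties":{"slide":{"type":"array"},"delta_rot":{"type":"array"},"hand":{"type":"number"},"force":{"type":"number"}},"required":["slide","delta_rot"]}

```bash
mkdir -p pics; ls; cat > h.py <<'E'
from workcell import *
import numpy as np, cv2
from scipy.spatial.transform import Rotation as R
def K(p):
    f=p["image"].shape[0]/2/np.tan(np.radians(p["fovy"])/2); return f,p["cx"],p["cy"]
def px2w(p,u,v,d):
    f,cx,cy=K(p); T=np.array(p["world_from_camera"])
    return (T@np.array([(u-cx)/f*d,-(v-cy)/f*d,-d,1]))[:3]
def px2plane(p,u,v,z):
    a=px2w(p,u,v,0.0); b=px2w(p,u,v,1.0); t=(z-a[2])/(b[2]-a[2]); return a+t*(b-a)
def w2px(p,X):
    f,cx,cy=K(p); T=np.linalg.inv(np.array(p["world_from_camera"])); c=T@np.r_[X,1]
    return cx+f*c[0]/-c[2], cy-f*c[1]/-c[2]*1
def save(p,n): cv2.imwrite("pics/"+n,p["image"][:,:,::-1])
E
python3 - <<'E'
from h import *
s=read_state(); print(s)
for n in ("top","side"):
    p=read_camera(n); save(p,n+"0.png"); print(n,[k for k in p],K(p),p["fovy"],np.round(p["world_from_camera"],3).tolist(), {k:p[k] for k in p if k not in("image","depth","world_from_camera")})
    for t in ["gauge","gauge_tip","gauge_end","collar_under","tube_mouth","rest_foot","rest_top","tokens"]:
        try: print(t,[(np.round(d["at"],1).tolist(),round(d["conf"],2)) for d in landmark_of(t,p)][:4])
        except Exception as e: print(t,e)
E
```

```text
pics
{'time': 0.0, 'q': array([-1.15989004e+00,  2.64741122e-01,  1.60541397e+00,  3.13962001e-06,
        1.27370485e+00, -3.69006611e-02]), 'joint_vel': array([ 9.65524242e-04, -1.17913568e-03,  1.33508498e-04, -1.15978806e-03,
       -4.08615326e-05, -1.06134261e-03]), 'joint_torque': array([-4.71836975e-04, -5.15116882e+01, -3.67316294e+01, -2.63753882e-04,
        1.29389545e-02,  4.19112638e-06]), 'tool_pos': array([ 0.29197324, -0.60777069,  0.23794854]), 'tcp_rot': array([-3.06100029e+00, -6.97054677e-01,  6.57027540e-04]), 'wrist_force': array([-0.0065113 , -0.37883473, -0.19695878]), 'torque': array([-0.0104039 , -0.03123711,  0.01811776]), 'width': 0.9993706113448666}
top ['image', 'depth', 'fovy', 'cx', 'cy', 'world_from_camera', 'shot'] (np.float64(559.6322583677409), 314.1090654573085, 245.75177963307692) 46.42444189651817 [[-0.025, 0.98, -0.195, 0.308], [-1.0, -0.028, -0.014, 0.032], [-0.019, 0.195, 0.981, 1.285], [0.0, 0.0, 0.0, 1.0]] {'fovy': 46.42444189651817, 'cx': 314.1090654573085, 'cy': 245.75177963307692, 'shot': 1}
gauge [([497.2, 338.3], 0.8), ([491.1, 250.5]
[... 537 characters left out ...]
052682827), 330.61534098170125, 236.2543729759202) 43.995594292538655 [[-0.744, 0.425, -0.515, -0.271], [-0.668, -0.468, 0.579, 0.978], [0.005, 0.775, 0.632, 1.155], [0.0, 0.0, 0.0, 1.0]] {'fovy': 43.995594292538655, 'cx': 330.61534098170125, 'cy': 236.2543729759202, 'shot': 2}
gauge [([470.6, 240.9], 0.69), ([414.0, 211.6], 0.57), ([348.0, 232.3], 0.37)]
gauge_tip [([413.0, 194.2], 0.82), ([449.7, 244.7], 0.58)]
gauge_end [([424.9, 221.6], 0.56), ([234.2, 382.4], 0.31)]
collar_under [([412.7, 194.9], 0.65), ([448.9, 239.4], 0.53)]
tube_mouth [([375.5, 200.7], 0.75), ([348.1, 229.1], 0.67)]
rest_foot [([283.2, 285.9], 0.59)]
rest_top [([251.2, 274.9], 0.67), ([411.0, 191.6], 0.52)]
tokens []
```

View pics/top0.png

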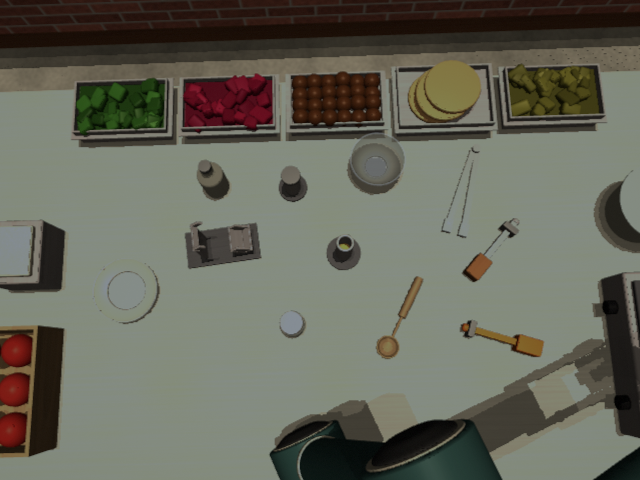

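View pics/side0.png

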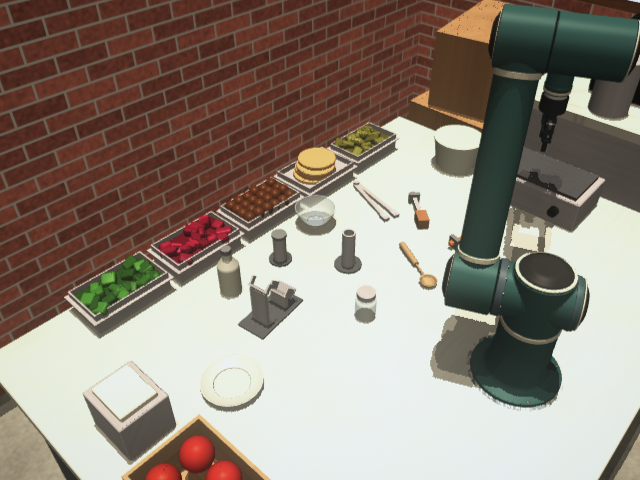

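```bash
python3 - <<'E'
import cv2,numpy as np
i=cv2.imread('pics/top0.png'); 
a=cv2.resize(i[200:370,440:570],None,fx=4.4,fy=3.5*4.4/4.4,interpolation=cv2.INTER_CUBIC)
a=cv2.resize(i[205:365,445:560],None,fx=3.7,fy=3.7,interpolation=cv2.INTER_CUBIC)
b=cv2.resize(i[205:285,180:370],None,fx=4,fy=4,interpolation=cv2.INTER_CUBIC)
cv2.imwrite('pics/cropA.png',a);cv2.imwrite('pics/cropB.png',b)
E
```

```text
(no output)
```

View pics/cropA.png

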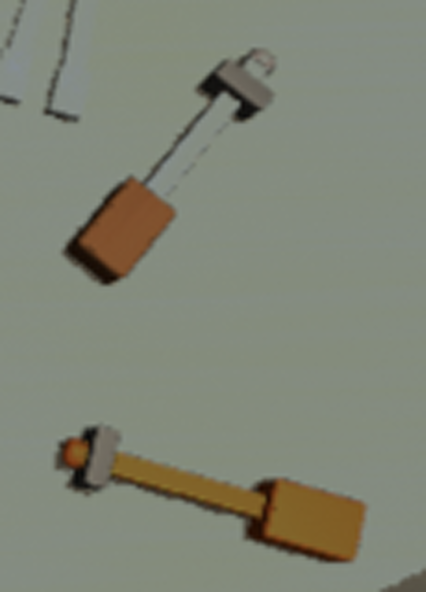

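View pics/cropB.png

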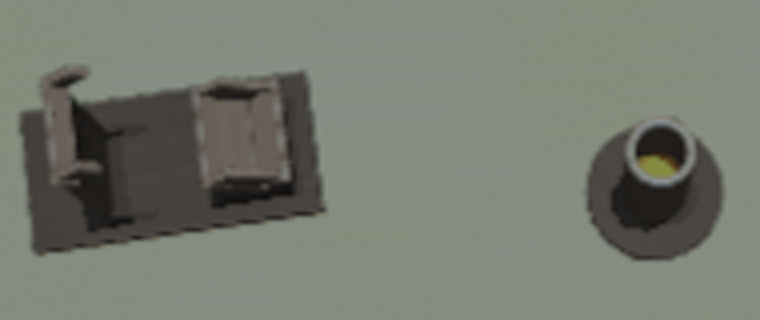

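Two gauge-shaped things: A (tip 515,222 → handle end 475,275) has a steel shaft and foot, a grey collar and a wooden handle, so it fits the description. B (465,328 → 540,345) has a brass-coloured shaft and foot, so it is the look-alike. The crop confirms A. The open tube (344,243) shows yellow tokens. The rest's foot end is at about (248,236), and it rises to the left in the image.

```bash
python3 - <<'E'
from h import *
p=read_camera("top"); im=p["image"]; d=p["depth"]
f,cx,cy=K(p); T=np.array(p["world_from_camera"])
u,v=np.meshgrid(np.arange(640),np.arange(480))
def cloud(p):
    f,cx,cy=K(p);d=p["depth"];T=np.array(p["world_from_camera"])
    P=np.stack([(u-cx)/f*d,-(v-cy)/f*d,-d,np.ones_like(d)],-1)@T.T
    return P[...,:3]
P=cloud(p)
print("table z",[np.round(P[r,c],4).tolist() for r,c in((300,250),(200,430),(380,400),(200,100))])
# gauge handle: colour
hsv=cv2.cvtColor(im,cv2.COLOR_RGB2HSV)
sub=np.zeros((480,640),bool); sub[210:290,455:530]=1
print("handle px hsv",hsv[265,480])
m=sub&(hsv[...,1]>100)&(P[...,2]>0.025)
q=P[m]; print("handle n",m.sum(),"median",np.median(q,0))
r=cv2.minAreaRect(q[:,:2].astype(np.float32)*1000); print(r)
m2=sub&(P[...,2]>0.006); q2=P[m2]; 
r2=cv2.minAreaRect(q2[:,:2].astype(np.float32)*1000); print("all",r2,m2.sum())
c=q2[:,:2].mean(0); w,V=np.linalg.eigh(np.cov((q2[:,:2]-c).T)); print(c,V[:,1], np.percentile((q2[:,:2]-c)@V[:,1],[0,2,98,100]))
# points along axis profile
ax=V[:,1]
s=(q2[:,:2]-c)@ax; n=(q2[:,:2]-c)@np.array([-ax[1],ax[0]])
for a in np.arange(-.1,.1,.008):
    k=(s>a)&(s<=a+.008)
    if k.sum()>3: print(round(a,3),k.sum(),np.round([n[k].min(),n[k].max(),q2[k,2].min(),q2[k,2].max()],4))
# tube
sub[:]=0; sub[220:275,325:365]=1
m=sub&(P[...,2]>0.112)&(P[...,2]<0.13); q=P[m]; print("tube rim",m.sum(),q.mean(0),cv2.minEnclosingCircle((q[:,:2]*1000).astype(np.float32)))
m=sub&(P[...,2]>0.015)&(P[...,2]<0.1)&(np.hypot(P[...,0]-q[:,0].mean(),P[...,1]-q[:,1].mean())<.013); print("tokens z?",m.sum(),np.sort(P[m][:,2])[:60:6])
# rest
sub[:]=0; sub[215:275,180:265]=1
m=sub&(P[...,2]>0.022); q=P[m]; print("rest",m.sum(),q.min(0),q.max(0))
np.save("restpts.npy",q)
m=sub&(P[...,2]>0.003)&(P[...,2]<.02); b=P[m]; print("base",cv2.minAreaRect((b[:,:2]*1000).astype(np.float32)),np.median(b[:,2]))
for t in ["rest_foot","rest_top","tube_mouth"]:
    z={"rest_foot":.045,"rest_top":.045+.175*.7071,"tube_mouth":.12}[t]
    for l in landmark_of(t,p)[:2]: print(t,l["conf"],px2plane(p,*l["at"],z))
p=read_camera("side")
for t in ["rest_foot","rest_top","tube_mouth"]:
    z={"rest_foot":.045,"rest_top":.045+.175*.7071,"tube_mouth":.12}[t]
    for l in landmark_of(t,p)[:2]: print("side",t,l["conf"],px2plane(p,*l["at"],z))
for t in ["gauge_tip","gauge_end"]:
    for l in landmark_of(t,p)[:2]: print("side",t,l["conf"],px2plane(p,*l["at"],.018))
E
```

```text
table z [[0.4416, 0.2016, -0.0023], [0.6677, -0.2273, -0.0026], [0.2541, -0.1328, 0.0029], [0.6901, 0.5597, 0.0031]]
handle px hsv [ 13 163 128]
handle n 389 median [ 0.49955188 -0.31725609  0.03688909]
((500.2737731933594, -318.6497802734375), (35.38998031616211, 54.613094329833984), 47.66672134399414)
all ((496.977294921875, -202.17160034179688), (221.92645263671875, 559.55712890625), 17.165250778198242) 1284
[ 0.5430602  -0.33677418] [-0.64238063  0.76638575] [-0.145226   -0.10082386  0.07356443  0.43367734]
-0.1 29 [-0.0401  0.0452  0.0064  0.0329]
-0.092 19 [-0.0023  0.0566  0.007   0.0351]
-0.084 52 [-0.0477  0.0682  0.0063  0.0414]
-0.076 98 [-0.0635  0.0779  0.0062  0.0412]
-0.068 49 [-0.0584  0.072   0.0062  0.0367]
-0.06 26 [-0.0694  0.0992  0.006   0.0302]
-0.052 35 [-0.0853  0.0566  0.0061  0.0328]
-0.044 45 [-0.0913  0.1154  0.006   0.03  ]
-0.036 57 [-0.0943  0.0542  0.006   0.0304]
-0.028 56 [-0.0921  0.1142  0.0061  0.03  ]
-0.02 63 [-0.1083  0.1284  0.0061  0.0314]
-0.012 69 [-0.0948  0.1273  0.0063  0.0336]
-0.004 59 [-0.0748  0.0664  0.006   0.034 ]
0.004 62 [-0.06
[... 739 characters left out ...]
88.48321533203125) 0.006238708858445574
rest_foot 0.28 [ 0.5999074  -0.41195844  0.045     ]
rest_top 0.66 [0.5574631  0.32495553 0.1687425 ]
rest_top 0.56 [0.65617855 0.09306066 0.1687425 ]
tube_mouth 0.91 [ 0.54633511 -0.01436558  0.12      ]
side rest_foot 0.74 [0.57682104 0.21547772 0.045     ]
side rest_top 0.96 [0.58465289 0.31639209 0.1687425 ]
side rest_top 0.37 [ 0.49803607 -0.23600689  0.1687425 ]
side tube_mouth 0.9 [ 0.55487383 -0.02644741  0.12      ]
side tube_mouth 0.68 [ 0.41327673 -0.18440606  0.12      ]
side gauge_tip 0.91 [ 0.60981546 -0.40630689  0.018     ]
side gauge_tip 0.57 [ 0.37506051 -0.27441717  0.018     ]
side gauge_end 0.6 [ 0.47840204 -0.29622612  0.018     ]
```

```bash
python3 - <<'E'
from h import *
p=read_camera("top"); save(p,"t1.png")
print("base corners",[np.round(px2plane(p,a,b,.006),4)[:2].tolist() for a,b in((185.5,233.7),(255.7,223),(261,257.5),(189.5,268))])
for n,a,b,z in(("foot lm",248.4,236.1,.045),("top lm",178.8,234.9,.1687),("gtip",517.4,220.6,.018),("gend",471.9,278,.018),("tube",344.5,239.8,.12)): print(n,np.round(px2plane(p,a,b,z),4))
# gauge crop large
i=p["image"][205:295,455:535,::-1]; cv2.imwrite("pics/g.png",cv2.resize(i,None,fx=6.5,fy=6.5,interpolation=cv2.INTER_CUBIC))
i=p["image"][205:285,175:270,::-1]; cv2.imwrite("pics/r.png",cv2.resize(i,None,fx=7,fy=7,interpolation=cv2.INTER_CUBIC))
s=read_camera("side")
i=s["image"][260:345,225:315,::-1]; cv2.imwrite("pics/rs.png",cv2.resize(i,None,fx=7,fy=7,interpolation=cv2.INTER_CUBIC)); save(s,"s1.png")
E
```

```text
base corners [[0.6008, 0.352], [0.6217, 0.1865], [0.5389, 0.1746], [0.5189, 0.341]]
foot lm [0.5821 0.1986 0.045 ]
top lm [0.5615 0.3251 0.1687]
gtip [ 0.6065 -0.4212  0.018 ]
gend [ 0.4759 -0.3059  0.018 ]
tube [ 0.5515 -0.016   0.12  ]
```

View pics/g.png

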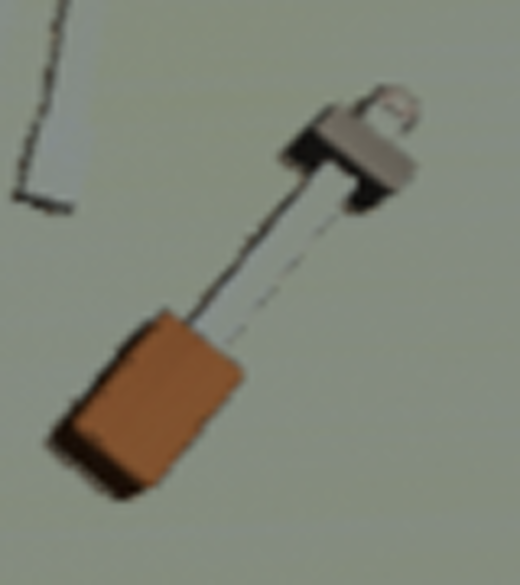

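View pics/r.png

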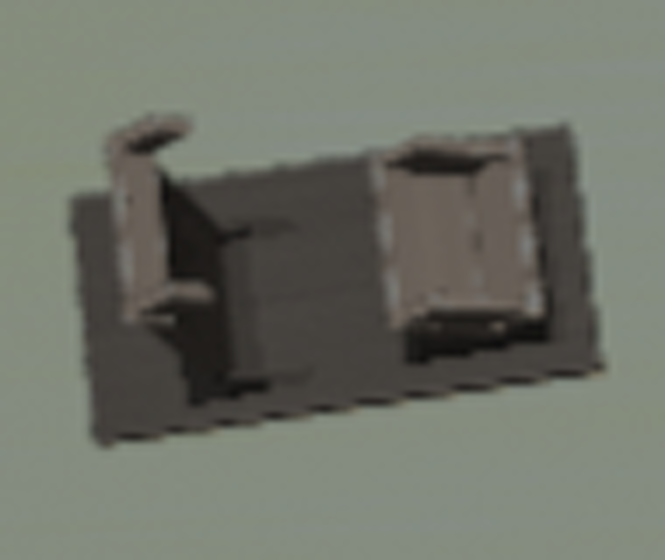

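View pics/rs.png

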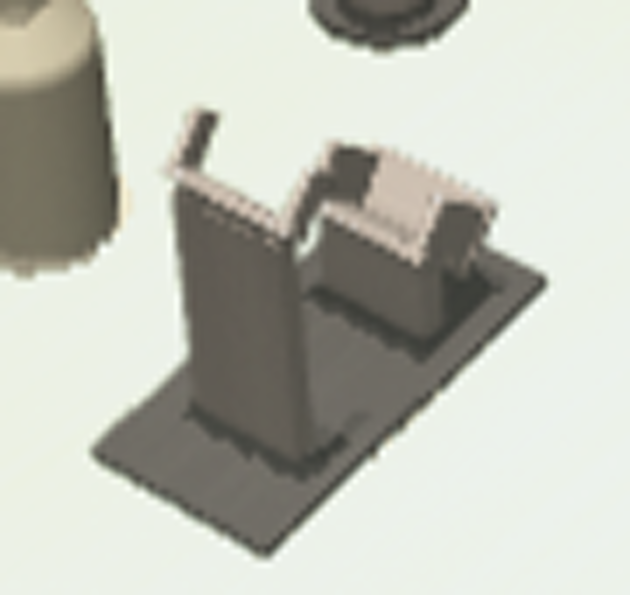

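```bash
cat > fit.py <<'E'
from h import *
from scipy.optimize import least_squares
E
python3 - <<'E'
from h import *
p=read_camera("top")
h=np.array([-.121,.9926]); n=np.array([.9926,.121])
c=lambda a,b:(175+(a+.5)/7-.5,205+(b+.5)/7-.5)
for nm,ab,off,z in(("s0",(472,155),12.7,.0323),("s0",(487,305),12.7,.0323),("s36",(378,160),38.2,.0577),("s36",(397,325),38.2,.0577),("s134",(118,150),107.5,.127),("s134",(130,318),107.5,.127),("s119",(165,180),96.9,.1164),("s119",(170,290),96.9,.1164)):
    X=px2plane(p,*c(*ab),z)[:2]; print(nm,"foot along",round(X@h*1000-off,1),"lat",round(X@n*1000,1))
# expected lat of centreline
B=np.array([[0.6008,0.352],[0.6217,0.1865],[0.5389,0.1746],[0.5189,0.341]]);print("base lat",B@n*1000,"along",B@h*1000)
# depth pts (valid) in rest frame
f,cx,cy=K(p);d=p["depth"];v,u=np.mgrid[215:272,188:262];dd=d[215:272,188:262]
ok=dd>.5;u=u[ok];v=v[ok];dd=dd[ok];T=np.array(p["world_from_camera"])
P=(np.stack([(u-cx)/f*dd,-(v-cy)/f*dd,-dd,np.ones_like(dd)],-1)@T.T)[:,:3]
q=P[P[:,2]>.03]; a=q[:,:2]@h*1000; l=q[:,:2]@n*1000
for lo in range(180,320,8):
    k=(a>lo)&(a<=lo+8)
    if k.sum()>2: print(lo,k.sum(),"lat",np.round([l[k].min(),l[k].max()],1),"z",np.round(np.percentile(q[k,2],[0,25,50,75,100])*1000,1))
# gauge: handle top face corners z=.036 from crop /6.5
g=lambda a,b:(455+(a+.5)/6.5-.5,205+(b+.5)/6.5-.5)
C=np.array([px2plane(p,*g(*x),.036)[:2] for x in((165,312),(243,376),(150,488),(72,425))]);print("handle corners",C.round(4).tolist(),"centre",C.mean(0),"ang",[np.degrees(np.arctan2(*(e[::-1]))) for e in (C[3]-C[0],C[2]-C[1])],[np.linalg.norm(C[i]-C[i-1]) for i in range(4)])
k=np.array([px2plane(p,*g(*x),.036)[:2] for x in((338,108),(412,165))]);print("collar top front edge mid",k.mean(0))
print("tip",px2plane(p,*g(403,100),.018))
E
```

```text
s0 foot along 127.2 lat 629.0
s0 foot along 128.5 lat 578.3
s36 foot along 129.0 lat 625.4
s36 foot along 129.3 lat 570.7
s134 foot along 128.2 lat 622.7
s134 foot along 130.0 lat 570.2
s119 foot along 127.7 lat 613.9
s119 foot along 129.8 lat 579.4
base lat [638.94608 639.66592 556.03874 556.32114] along [276.6984  109.8942  108.10106 275.6897 ]
204 6 lat [571.  625.7] z [130.5 131.8 135.1 135.2 137.9]
212 27 lat [570.6 627.3] z [122.5 134.2 138.9 140.4 143.1]
220 55 lat [570.1 627.2] z [ 38.9 118.6 125.4 136.7 146. ]
228 252 lat [569.9 628.8] z [ 30.   63.6 100.8 124.7 134. ]
236 36 lat [570.7 627.2] z [ 31.6  90.9 123.7 125.7 129.7]
handle corners [[0.5307, -0.3238], [0.5075, -0.3488], [0.4694, -0.3136], [0.492, -0.2886]] centre [ 0.49989599 -0.31868961] ang [np.float64(137.71061823668896), np.float64(137.26618425366036)] [np.float64(0.05230189866356104), np.float64(0.03410222757047398), np.float64(0.05182514417292964), np.float64(0.033698039801648344)]
collar top front edge mid [ 0.59100989 -0.4020301 ]
tip [ 0.60807949 -0.419455    0.018     ]
```

```bash
cat >> h.py <<'E'
HD=np.array([-.121,.9926,0]); ND=np.array([.9926,.121,0])
FOOT=np.array([.578,.2002,.045]); UP=(HD+np.array([0,0,1]))/2**.5; NN=(-HD+np.array([0,0,1]))/2**.5
def wrist(Rt,q1,a):
    M=R.from_euler('z',q1)*R.from_euler('y',a)
    W=(M.inv()*R.from_matrix(Rt)*R.from_euler('z',-np.pi/2)).as_matrix()
    q5=np.arccos(W[2,2]); return np.degrees([np.arctan2(W[1,2],W[0,2]),q5,np.arctan2(W[2,1],-W[2,0])]).round(1)
def frame(x,z):
    return np.stack([x,np.cross(z,x),z],1)
def delta(Xt,Rt,s=None):
    s=s or read_state(); Rc=R.from_rotvec(s["tcp_rot"])
    print("slide cm",np.round(Rc.inv().apply(np.array(Xt)-s["tool_pos"])*100,2),"rot",np.round((Rc.inv()*R.from_matrix(Rt)).as_rotvec(),3), "deg",np.degrees((Rc.inv()*R.from_matrix(Rt)).magnitude()).round(1))
g=np.radians(137.3); GD=np.array([np.cos(g),np.sin(g),0]); DN=np.array([0,0,-1.])
E
python3 - <<'E'
from h import *
s=read_state()
print("check",wrist(R.from_rotvec(s["tcp_rot"]).as_matrix(),s["q"][0],s["q"][1]+s["q"][2]))
for a in (1.6,1.9,2.2):
  for sg in(1,-1):
    print(a,sg,"pick",wrist(frame(sg*GD,DN),-.567,a),"lay",wrist(frame(sg*UP,-NN),.25,a),"regr",wrist(frame(sg*NN,-UP),.57,a),[("ins45" ,wrist(frame(sg*R.from_euler('z',0).apply(-HD),DN),0,a))])
E
```

```text
check [ 0.  73.  -2.1]
1.6 1 pick [  0.   88.3 -79.8] lay [44.9 83.6  4. ] regr [ -41.7  106.6 -160. ] [('ins45', array([ -0. ,  88.3, 173. ]))]
1.6 -1 pick [  0.   88.3 100.2] lay [  44.9   83.6 -176. ] regr [-41.7 106.6  20. ] [('ins45', array([-0. , 88.3, -7. ]))]
1.9 1 pick [  0.   71.1 -79.8] lay [47.6 71.7 -8.6] regr [ -39.7   93.5 -148.7] [('ins45', array([  0. ,  71.1, 173. ]))]
1.9 -1 pick [  0.   71.1 100.2] lay [ 47.6  71.7 171.4] regr [-39.7  93.5  31.3] [('ins45', array([-0. , 71.1, -7. ]))]
2.2 1 pick [ -0.   53.9 -79.8] lay [ 53.5  60.7 -23.1] regr [ -40.3   80.3 -137.6] [('ins45', array([  0. ,  53.9, 173. ]))]
2.2 -1 pick [ -0.   53.9 100.2] lay [ 53.5  60.7 156.9] regr [-40.3  80.3  42.4] [('ins45', array([ 0. , 53.9, -7. ]))]
```

```bash
python3 - <<'E'
from h import *
delta([.4937,-.3129,.11],frame(GD,DN))
E
```

```text
slide cm [ 30.95 -17.92  12.93] rot [ 0.    -0.    -1.949] deg 111.6
```

play_rows:
  slide:
    - [5, -3, 2]
    - [9, -5, 4]
    - [12, -7, 5]
    - [15.5, -9, 6.5]
    - [19, -11, 8]
    - [22, -13, 9]
    - [25, -14.5, 10.5]
    - [28, -16, 11.5]
    - [30.95, -17.9, 12.9]
    - [30.95, -17.9, 12.9]
    - [30.95, -17.9, 12.9]
    - [30.95, -17.9, 12.9]
  delta_rot:
    - [0, 0, -0.12]
    - [0, 0, -0.24]
    - [0, 0, -0.36]
    - [0, 0, -0.48]
    - [0, 0, -0.6]
    - [0, 0, -0.72]
    - [0, 0, -0.84]
    - [0, 0, -0.96]
    - [0, 0, -1.08]
    - [0, 0, -1.2]
    - [0, 0, -1.32]
    - [0, 0, -1.44]
  hand: 0.8
  force: 50

```text
time: 2.55
tool_pos: [0.4942, -0.3116, 0.1097]
tcp_rot: [-1.831, -2.551, 0.0]
wrist_force: [0.8, 0.3, 0.3]
width: 0.797
```

```bash
python3 - <<'E'
from h import *
s=read_state();print(s["time"],s["q"].round(3),s["tool_pos"])
delta([.4937,-.3129,.08],frame(GD,DN))
delta([.4937,-.3129,.013],frame(GD,DN))
E
```

```text
2.55 [-0.605  0.208  1.925 -0.     1.009 -0.931] [ 0.49420059 -0.31155185  0.10965465]
slide cm [-0.11 -0.09  2.97] rot [-0.    -0.001 -0.5  ] deg 28.6
slide cm [-0.12 -0.08  9.67] rot [-0.    -0.001 -0.5  ] deg 28.6
```

play_rows:
  slide:
    - [-0.1, -0.1, 0]
    - [-0.1, -0.1, 0]
    - [-0.1, -0.1, 0.5]
    - [-0.1, -0.1, 1.5]
    - [-0.1, -0.1, 3]
    - [-0.1, -0.1, 5]
    - [-0.1, -0.1, 6.5]
    - [-0.1, -0.1, 8]
    - [-0.1, -0.1, 9]
    - [-0.1, -0.1, 9.65]
    - [-0.1, -0.1, 9.65]
  delta_rot:
    - [0, 0, -0.12]
    - [0, 0, -0.24]
    - [0, 0, -0.36]
    - [0, 0, -0.48]
    - [0, 0, -0.5]
    - [0, 0, -0.5]
    - [0, 0, -0.5]
    - [0, 0, -0.5]
    - [0, 0, -0.5]
    - [0, 0, -0.5]
    - [0, 0, -0.5]

```text
time: 3.47
tool_pos: [0.4925, -0.3121, 0.0117]
tcp_rot: [-1.142, -2.923, -0.001]
wrist_force: [-0.6, -0.2, -1.1]
width: 0.802
```

play_rows:
  slide:
    - [0, 0, 0]
    - [0, 0, 0]
    - [0, 0, 0]
    - [0, 0, 0]
    - [0, 0, 0]
    - [0, 0, 0]
    - [0, 0, 0]
    - [0, 0, 0]
  delta_rot:
    - [0, 0, 0]
    - [0, 0, 0]
    - [0, 0, 0]
    - [0, 0, 0]
    - [0, 0, 0]
    - [0, 0, 0]
    - [0, 0, 0]
    - [0, 0, 0]
  hand: 0
  force: 50

```text
time: 4.13
tool_pos: [0.4933, -0.3127, 0.0128]
tcp_rot: [-1.143, -2.924, -0.001]
wrist_force: [0.1, -0.0, 7.1]
width: 0.409
```

```bash
python3 - <<'E'
from h import *
s=read_state();print(s["time"],s["width"],s["wrist_force"],s["q"].round(3),s["tool_pos"])
p=read_camera("top"); i=p["image"][180:330,420:560,::-1]; cv2.imwrite("pics/g2.png",cv2.resize(i,None,fx=4,fy=4))
E
```

```text
4.1333 0.40931603091023233 [ 0.06231719 -0.04169261  7.09881528] [-0.608  0.333  1.979 -0.     0.832 -1.433] [ 0.49328943 -0.31266784  0.01279456]
```

View pics/g2.png

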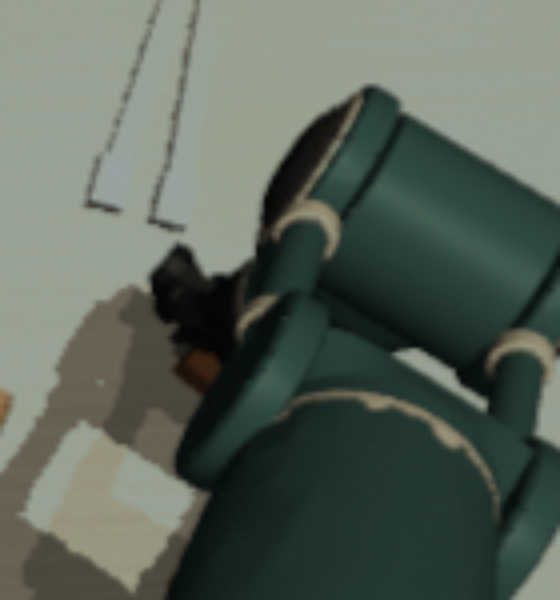

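play_rows:
  slide:
    - [0, 0, -1]
    - [0, 0, -3]
    - [0, 0, -6]
    - [0, 0, -10]
    - [0, 0, -14]
    - [0, 0, -18]
    - [0, 0, -22]
    - [0, 0, -25]
    - [0, 0, -27]
    - [0, 0, -27]
  delta_rot:
    - [0, 0, 0]
    - [0, 0, 0]
    - [0, 0, 0]
    - [0, 0, 0]
    - [0, 0, 0]
    - [0, 0, 0]
    - [0, 0, 0]
    - [0, 0, 0]
    - [0, 0, 0]
    - [0, 0, 0]

```text
time: 5.02
tool_pos: [0.4957, -0.3143, 0.2893]
tcp_rot: [1.141, 2.919, -0.003]
wrist_force: [-0.4, 0.1, -1.6]
width: 0.412
```

```bash
python3 - <<'E'
from h import *
s=read_state();print(s["time"],s["width"],s["wrist_force"],s["torque"],s["q"].round(3),s["tool_pos"])
p=read_camera("side"); save(p,"s2.png")
for t in ("gauge_tip","gauge_end"): print([(l["conf"],l["at"]) for l in landmark_of(t,p)[:3]])
X=s["tool_pos"]; Rt=R.from_rotvec(s["tcp_rot"]).as_matrix()
for k in(-.1564,0.0186): print(w2px(p,X+Rt@[k,0,-.0052]))
tgt=FOOT+.1564*UP-.0052*NN
print("lay",tgt)
Xa=tgt+.10*NN+.01*UP; print(Xa); delta(Xa,frame(UP,-NN))
E
```

```text
5.0167 0.4119490245763839 [-0.37337889  0.12240468 -1.63530075] [ 0.10042829  0.07984868 -0.0248003 ] [-0.607  0.066  1.741  0.     1.327 -1.433] [ 0.49574058 -0.31430577  0.28926243]
[(0.77, [421.0, 118.2]), (0.56, [451.1, 245.8])]
[(0.15, [371.6, 200.5])]
(np.float64(420.5409423178296), np.float64(117.15328837844774))
(np.float64(433.6060002741742), np.float64(147.10216294514652))
lay [0.56417352 0.31362287 0.15191455]
[0.57187391 0.25045419 0.22969629]
slide cm [32.31 46.72  5.24] rot [-0.279  0.747  0.666] deg 59.5
```

View pics/s2.png

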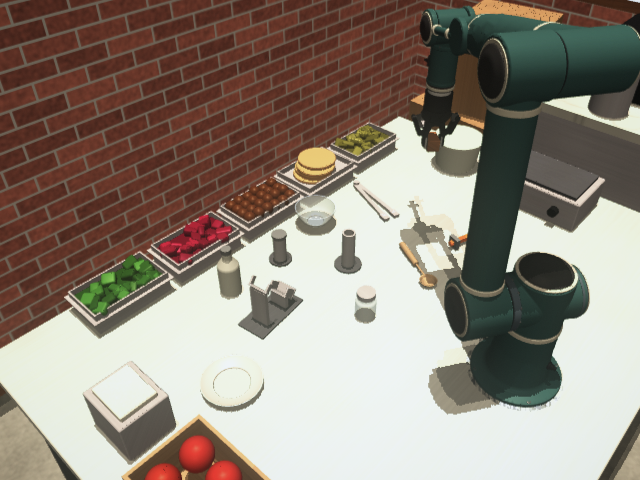

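play_rows:
  slide:
    - [1, 1.5, 0]
    - [3, 4.3, 0]
    - [5.5, 8, 0]
    - [8, 11.6, 0]
    - [10.3, 14.9, 0]
    - [12.6, 18.2, 0]
    - [14.9, 21.5, 0]
    - [17.2, 24.8, 0]
    - [19.5, 28.1, 0]
    - [21.8, 31.4, 0.5]
    - [24.1, 34.7, 1]
    - [26.4, 38, 1.5]
  delta_rot:
    - [-0.012, 0.03, 0.027]
    - [-0.028, 0.075, 0.067]
    - [-0.05, 0.134, 0.12]
    - [-0.073, 0.194, 0.173]
    - [-0.095, 0.254, 0.226]
    - [-0.117, 0.314, 0.28]
    - [-0.14, 0.374, 0.333]
    - [-0.162, 0.433, 0.386]
    - [-0.184, 0.493, 0.44]
    - [-0.206, 0.553, 0.493]
    - [-0.226, 0.605, 0.539]
    - [-0.24, 0.642, 0.573]

```text
time: 6.17
tool_pos: [0.5547, 0.1475, 0.2626]
tcp_rot: [-1.6, -2.001, -0.597]
wrist_force: [0.8, 0.8, -2.4]
width: 0.41
```

```bash
python3 - <<'E'
from h import *
s=read_state();print(s["time"],s["width"],s["wrist_force"],s["q"].round(3),s["tool_pos"])
tgt=FOOT+.1564*UP-.0052*NN
delta(tgt+.10*NN+.012*UP,frame(UP,-NN))
E
```

```text
6.1667 0.4104153688545213 [ 0.80092257  0.75633325 -2.38127864] [-0.148  0.155  1.834  0.646  1.441 -0.553] [0.55473726 0.14748029 0.26261364]
slide cm [5.59 3.78 8.73] rot [-0.042  0.102  0.085] deg 8.0
```

play_rows:
  slide:
    - [1.2, 0.8, 1.8]
    - [2.8, 1.9, 4.4]
    - [4.4, 3, 7]
    - [5.6, 3.8, 8.7]
    - [5.6, 3.8, 8.7]
    - [5.6, 3.8, 8.7]
    - [5.6, 3.8, 8.7]
  delta_rot:
    - [-0.01, 0.025, 0.02]
    - [-0.02, 0.05, 0.04]
    - [-0.035, 0.08, 0.07]
    - [-0.042, 0.102, 0.085]
    - [-0.042, 0.102, 0.085]
    - [-0.042, 0.102, 0.085]
    - [-0.042, 0.102, 0.085]

```text
time: 6.75
tool_pos: [0.5709, 0.2513, 0.2292]
tcp_rot: [-1.637, -1.848, -0.674]
wrist_force: [0.4, -0.5, -1.4]
width: 0.415
```

```bash
python3 - <<'E'
from h import *
s=read_state();print(s["time"],s["width"],s["wrist_force"],s["q"].round(3),s["tool_pos"])
tgt=FOOT+.1564*UP-.0052*NN
delta(tgt+.10*NN+.012*UP,frame(UP,-NN))
delta(tgt+.01*NN+.008*UP,frame(UP,-NN))
X=s["tool_pos"]; Rt=R.from_rotvec(s["tcp_rot"]).as_matrix()
for c in("top","side"):
    p=read_camera(c); save(p,c+"3.png")
    print(c,"pred tip,end",[np.round(w2px(p,X+Rt@[k,0,-.0052]),1) for k in(-.1564,.0186)],"foot",w2px(p,FOOT))
    for t in ("gauge_tip","gauge_end","collar_under","rest_foot"): print(t,[(l["conf"],l["at"]) for l in landmark_of(t,p)[:3]])
    u,v=w2px(p,FOOT); u,v=int(u),int(v); i=p["image"][v-75:v+55,u-80:u+80,::-1]; cv2.imwrite("pics/c3%s.png"%c,cv2.resize(i,None,fx=4.5,fy=4.5,interpolation=cv2.INTER_CUBIC))
E
```

```text
6.75 0.4148578523866456 [ 0.39325303 -0.52455039 -1.41888771] [-0.019  0.216  1.875  0.811  1.304 -0.468] [0.57086682 0.25129272 0.22921877]
slide cm [ 0.17  0.09 -0.1 ] rot [-0.002  0.001 -0.002] deg 0.2
slide cm [-0.22  0.11  8.9 ] rot [-0.002  0.001 -0.002] deg 0.2
top pred tip,end [array([272. , 226.5]), array([202. , 221.1])] foot (np.float64(247.69700476740366), np.float64(237.87329642926431))
gauge_tip [(0.96, [272.8, 229.8]), (0.82, [461.4, 326.4]), (0.43, [264.0, 227.3])]
gauge_end [(0.84, [207.0, 221.3]), (0.72, [539.8, 350.3]), (0.41, [219.0, 184.6])]
collar_under [(0.68, [266.0, 227.4]), (0.48, [466.8, 326.7])]
rest_foot [(0.62, [246.0, 239.5]), (0.58, [263.3, 228.2])]
side pred tip,end [array([300.3, 252.9]), array([267.5, 241.4])] foot (np.float64(286.570688982202), np.float64(287.21815573859675))
gauge_tip [(0.86, [297.8, 252.2]), (0.55, [450.4, 246.6])]
gauge_end [(0.97, [269.0, 236.3]), (0.44, [315.6, 224.1])]
collar_under [(0.64, [453.4, 239.3]), (0.43, [295.9, 249.8]), (0.2, [300.8, 251.5])]
rest_foot [(0.79, [281.5, 286.4]), (0.22, [229.2, 287.7])]
```

View pics/c3top.png

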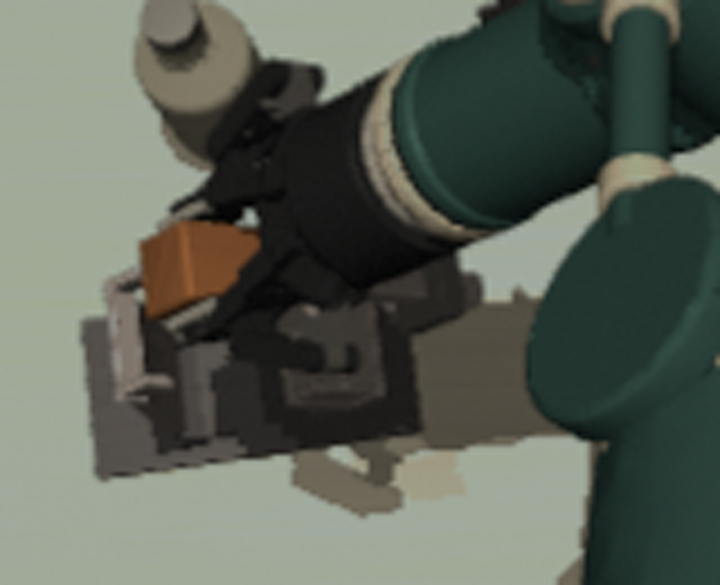

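View pics/c3side.png

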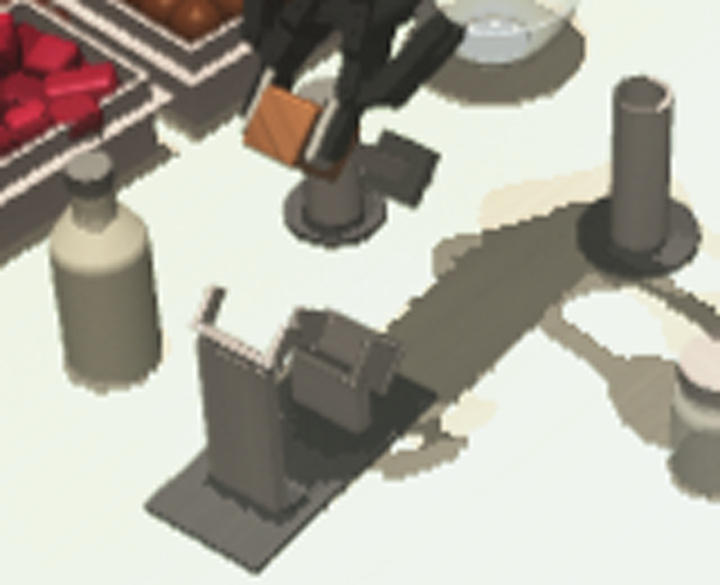

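```bash
python3 - <<'E'
from h import *
p=read_camera("side")
i=cv2.resize(cv2.imread("pics/s1.png")[260:345,225:315],None,fx=7,fy=7,interpolation=cv2.INTER_CUBIC)
def pr(s,n,l):
    u,v=w2px(p,FOOT+s*UP+n*NN+l*ND); return int((u-225+.5)*7),int((v-260+.5)*7)
for seg in (0,.036),(.119,.134):
    for l in(-.0235,.0235):
        cv2.line(i,pr(seg[0],.004,l),pr(seg[1],.004,l),(0,0,255),1); cv2.line(i,pr(seg[0],-.018,l),pr(seg[1],-.018,l),(255,0,0),1)
    for s in seg: cv2.line(i,pr(s,-.018,-.0235),pr(s,-.018,.0235),(0,160,0),1)
cv2.imwrite("pics/ov.png",i)
p=read_camera("top")
for u,v in((206,165),): print("bottle top",px2plane(p,u,v,.15))
for b in spot_in("squeeze_bottle",p)[:2]: print(b)
print([ (l["conf"],px2plane(p,*l["at"],0)) for l in landmark_of("squeeze_bottle",p)[:2]])
E
```

```text
bottle top [0.71704636 0.27498052 0.15      ]
{'bbox': [210.6, 177.1, 29.8, 36.9], 'conf': 0.63}
{'bbox': [380.6, 159.2, 51.0, 55.7], 'conf': 0.34}
[(0.94, array([0.72653652, 0.27972104, 0.        ]))]
```

View pics/ov.png

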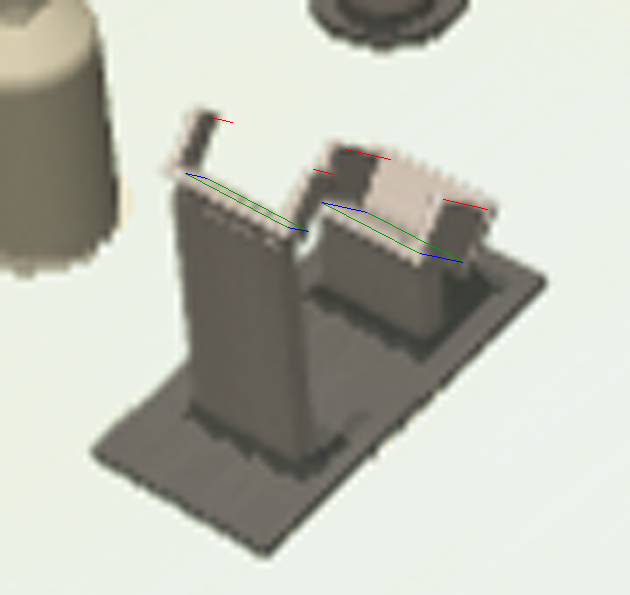

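play_rows:
  slide:
    - [0, 0.1, 2]
    - [0, 0.1, 4]
    - [-0.2, 0.1, 6]
    - [-0.2, 0.1, 7.5]
    - [-0.2, 0.1, 8.5]
    - [-0.2, 0.1, 8.9]
    - [-0.2, 0.1, 8.9]
    - [-0.2, 0.1, 8.9]
  delta_rot:
    - [0, 0, 0]
    - [0, 0, 0]
    - [0, 0, 0]
    - [0, 0, 0]
    - [0, 0, 0]
    - [0, 0, 0]
    - [0, 0, 0]
    - [0, 0, 0]

```text
time: 8.12
tool_pos: [0.5659, 0.313, 0.1675]
tcp_rot: [-1.637, -1.849, -0.679]
wrist_force: [0.5, -1.2, -2.6]
width: 0.413
```

```bash
python3 - <<'E'
from h import *
s=read_state();print(s["time"],s["width"],s["wrist_force"],s["q"].round(3),s["tool_pos"])
tgt=FOOT+.1564*UP-.0052*NN
delta(tgt,frame(UP,-NN))
for c in("top","side"):
    p=read_camera(c); save(p,c+"4.png")
    u,v=w2px(p,FOOT); u,v=int(u),int(v); i=p["image"][v-55:v+45,u-80:u+40,::-1]; cv2.imwrite("pics/c4%s.png"%c,cv2.resize(i,None,fx=5,fy=5,interpolation=cv2.INTER_CUBIC))
E
```

```text
8.1167 0.41314587737462377 [ 0.45480616 -1.15139386 -2.56092679] [ 0.083  0.283  1.92   0.878  1.163 -0.5  ] [0.56591326 0.31296895 0.16751034]
slide cm [-1.04 -0.17  1.16] rot [0.001 0.    0.001] deg 0.1
```

View pics/c4top.png

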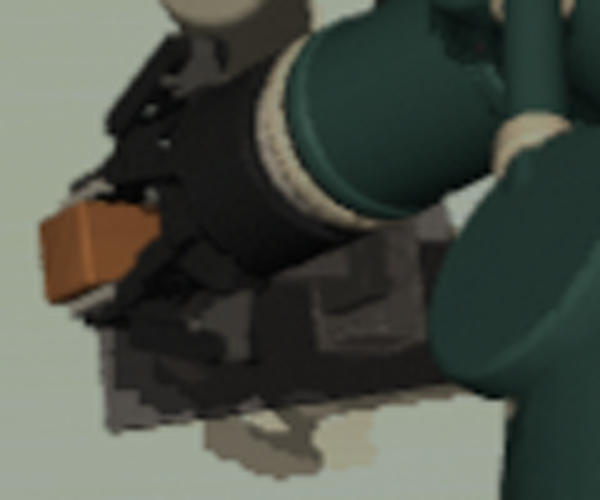

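View pics/c4side.png

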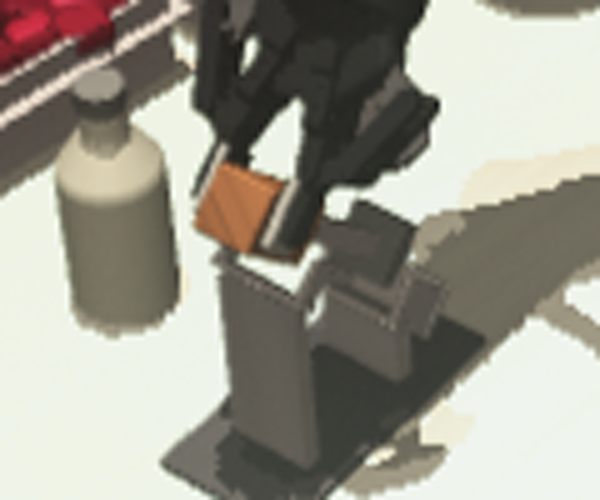

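play_rows:
  slide:
    - [0, -0.15, 0.3]
    - [0, -0.15, 0.6]
    - [-0.2, -0.15, 0.9]
    - [-0.3, -0.15, 0.9]
    - [-0.3, -0.15, 0.9]
  delta_rot:
    - [0, 0, 0]
    - [0, 0, 0]
    - [0, 0, 0]
    - [0, 0, 0]
    - [0, 0, 0]

```text
time: 8.63
tool_pos: [0.5641, 0.3165, 0.159]
tcp_rot: [-1.637, -1.849, -0.679]
wrist_force: [0.7, 0.4, -2.0]
width: 0.411
```

play_rows:
  slide:
    - [-0.1, 0, 0.1]
    - [-0.2, 0, 0.2]
    - [-0.3, 0, 0.2]
    - [-0.3, 0, 0.2]
  delta_rot:
    - [0, 0, 0]
    - [0, 0, 0]
    - [0, 0, 0]
    - [0, 0, 0]

```text
time: 8.97
tool_pos: [0.5641, 0.3156, 0.1551]
tcp_rot: [-1.638, -1.849, -0.679]
wrist_force: [-0.6, 0.3, -2.9]
width: 0.411
```

```bash
cat >> h.py <<'E'
def rep():
    s=read_state(); f=s["wrist_force"]; print(s["time"],s["width"],"F up,nn,nd",np.round([f@UP,f@NN,f@ND],1),s["tool_pos"].round(4),s["q"].round(2)); return s
E
python3 - <<'E'
from h import *
s=rep()
tgt=FOOT+.1564*UP-.0052*NN
delta(tgt,frame(UP,-NN))
E
```

```text
8.9667 0.4108725789295141 F up,nn,nd [-1.8 -2.3 -0.6] [0.5641 0.3156 0.1551] [ 0.09  0.3   1.93  0.89  1.14 -0.52]
slide cm [-0.37 -0.02  0.08] rot [0.001 0.    0.   ] deg 0.1
```

play_rows:
  slide:
    - [-0.1, 0, 0.05]
    - [-0.2, 0, 0.1]
    - [-0.2, 0, 0.15]
    - [-0.2, 0, 0.15]
  delta_rot:
    - [0, 0, 0]
    - [0, 0, 0]
    - [0, 0, 0]
    - [0, 0, 0]

```text
time: 9.3
tool_pos: [0.5642, 0.3153, 0.1527]
tcp_rot: [-1.638, -1.849, -0.679]
wrist_force: [0.5, 0.7, -1.5]
width: 0.41
```

```bash
python3 - <<'E'
from h import *
s=rep()
E
```

```text
9.3 0.40969646712972696 F up,nn,nd [-0.6 -1.5  0.6] [0.5642 0.3153 0.1527] [ 0.09  0.3   1.93  0.89  1.14 -0.52]
```

play_rows:
  slide:
    - [0, 0, 0.1]
    - [0, 0, 0.2]
    - [0, 0, 0.2]
    - [0, 0, 0.2]
  delta_rot:
    - [0, 0, 0]
    - [0, 0, 0]
    - [0, 0, 0]
    - [0, 0, 0]

```text
time: 9.63
tool_pos: [0.5642, 0.3156, 0.1526]
tcp_rot: [-1.637, -1.851, -0.679]
wrist_force: [-4.3, -11.0, 6.5]
width: 0.413
```

```bash
python3 - <<'E'
from h import *
s=rep()
E
```

```text
9.6333 0.41349647113358473 F up,nn,nd [-2.8 12.  -5.6] [0.5642 0.3156 0.1526] [ 0.09  0.3   1.93  0.89  1.14 -0.52]
```

play_rows:
  slide:
    - [-0.1, 0, 0]
    - [-0.15, 0, 0]
    - [-0.2, 0, 0]
    - [-0.2, 0, 0]
  delta_rot:
    - [0, 0, 0]
    - [0, 0, 0]
    - [0, 0, 0]
    - [0, 0, 0]

```text
time: 9.97
tool_pos: [0.5644, 0.3153, 0.1526]
tcp_rot: [-1.635, -1.849, -0.681]
wrist_force: [-2.3, 4.0, 6.1]
width: 0.413
```

```bash
python3 - <<'E'
from h import *
s=rep()
delta(FOOT+.1564*UP-.0052*NN,frame(UP,-NN))
E
```

```text
9.9667 0.4127777432324377 F up,nn,nd [ 7.3  1.3 -1.8] [0.5644 0.3153 0.1526] [ 0.09  0.3   1.93  0.89  1.14 -0.52]
slide cm [-0.17 -0.05 -0.07] rot [ 0.001 -0.002  0.002] deg 0.2
```

play_rows:
  slide:
    - [-0.1, 0, 0]
    - [-0.2, 0, 0]
    - [-0.2, 0, 0]
    - [-0.2, 0, 0]
  delta_rot:
    - [0, 0, 0]
    - [0, 0, 0]
    - [0, 0, 0]
    - [0, 0, 0]

```text
time: 10.3
tool_pos: [0.5645, 0.3152, 0.1528]
tcp_rot: [-1.632, -1.848, -0.683]
wrist_force: [-3.5, 5.1, 7.0]
width: 0.412
```

```bash
python3 - <<'E'
from h import *
s=rep()
delta(FOOT+.1564*UP-.0052*NN,frame(UP,-NN))
E
```

```text
10.3 0.41249947474508886 F up,nn,nd [ 8.8  1.1 -2.9] [0.5645 0.3152 0.1528] [ 0.09  0.3   1.93  0.89  1.15 -0.53]
slide cm [-0.17 -0.06 -0.05] rot [ 0.001 -0.005  0.003] deg 0.3
```

play_rows:
  slide:
    - [0, 0, 0]
    - [0, 0, 0]
    - [0, 0, 0]
    - [0, 0, 0]
    - [0, 0, 0]
    - [0, 0, 0]
  delta_rot:
    - [0, 0, 0]
    - [0, 0, 0]
    - [0, 0, 0]
    - [0, 0, 0]
    - [0, 0, 0]
    - [0, 0, 0]
  hand: 0.7

```text
time: 10.8
tool_pos: [0.5646, 0.315, 0.1524]
tcp_rot: [-1.633, -1.848, -0.683]
wrist_force: [0.9, 0.1, -0.2]
width: 0.7
```

play_rows:
  slide:
    - [0, 0, -1]
    - [0, 0, -3]
    - [0, 0, -6]
    - [0, 0, -9]
    - [0, 0, -12]
    - [0, 0, -14]
    - [0, 0, -14]
  delta_rot:
    - [0, 0, 0]
    - [0, 0, 0]
    - [0, 0, 0]
    - [0, 0, 0]
    - [0, 0, 0]
    - [0, 0, 0]
    - [0, 0, 0]

```text
time: 11.38
tool_pos: [0.5796, 0.2135, 0.2555]
tcp_rot: [-1.636, -1.851, -0.691]
wrist_force: [0.7, 0.5, -0.6]
width: 0.699
```

```bash
python3 - <<'E'
from h import *
s=rep()
for c in("top","side"):
    p=read_camera(c); save(p,c+"5.png")
    print(c,"foot,top",w2px(p,FOOT),w2px(p,FOOT+.175*UP))
    for t in ("gauge_tip","gauge_end"): print(t,[(round(l["conf"],2),l["at"]) for l in landmark_of(t,p)[:3]])
    u,v=w2px(p,FOOT); u,v=int(u),int(v); i=p["image"][v-55:v+45,u-80:u+40,::-1]; cv2.imwrite("pics/c5%s.png"%c,cv2.resize(i,None,fx=5,fy=5,interpolation=cv2.INTER_CUBIC))
E
```

```text
11.3833 0.6992505002133407 F up,nn,nd [-0.1 -0.7  0.7] [0.5796 0.2135 0.2555] [-0.08  0.2   1.84  0.79  1.37 -0.48]
top foot,top (np.float64(247.69700476740366), np.float64(237.87329642926431)) (np.float64(179.79597614456307), np.float64(234.12263367583014))
gauge_tip [(0.91, [460.4, 326.3]), (0.9, [247.4, 237.7])]
gauge_end [(0.89, [539.2, 350.3]), (0.61, [177.0, 237.1])]
side foot,top (np.float64(286.570688982202), np.float64(287.21815573859675)) (np.float64(252.58205504499784), np.float64(279.4931510008977))
gauge_tip [(0.77, [450.7, 242.9]), (0.57, [286.4, 288.8])]
gauge_end [(0.64, [250.0, 277.7]), (0.44, [281.7, 287.9])]
```

View pics/c5top.png

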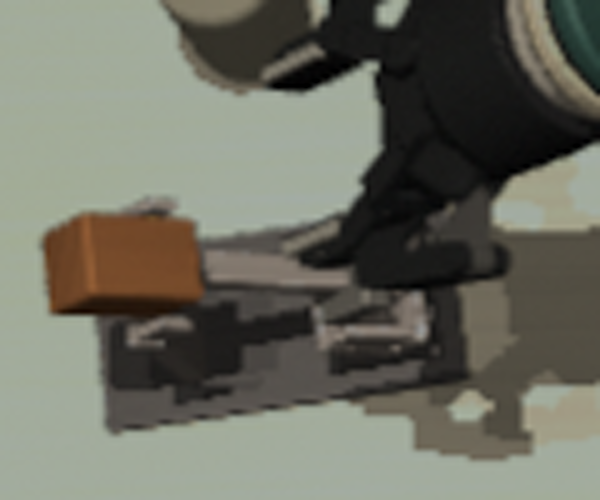

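View pics/c5side.png

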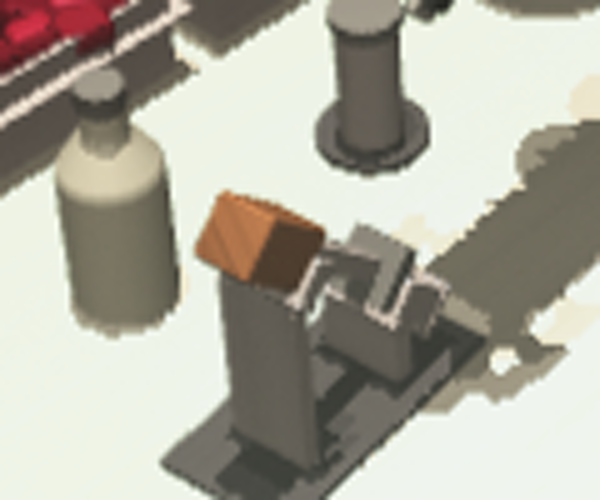

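```bash
python3 - <<'E'
from h import *
p=read_camera("top")
c=lambda a,b:(167+(a+.5)/5-.5,182+(b+.5)/5-.5)
for s in(.175,.120):
  for l in(-.018,.018):
    u,v=w2px(p,FOOT+s*UP+.018*NN+l*ND); print(s,l,np.round([(u-167+.5)*5,(v-182+.5)*5]))
for s in(.119,.134):
  for l in(-.0235,.0235):
    u,v=w2px(p,FOOT+s*UP+.004*NN+l*ND); print("cheek",s,l,np.round([(u-167+.5)*5,(v-182+.5)*5]))
E
# enlarge handle
python3 - <<'E'
import cv2
i=cv2.imread('pics/top5.png')[215:255,170:260]; cv2.imwrite('pics/h5.png',cv2.resize(i,None,fx=8,fy=8,interpolation=cv2.INTER_CUBIC))
E
```

```text
0.175 -0.018 [ 94. 295.]
0.175 0.018 [ 85. 209.]
0.12 -0.018 [209. 300.]
0.12 0.018 [200. 217.]
cheek 0.119 -0.0235 [194. 321.]
cheek 0.119 0.0235 [182. 214.]
cheek 0.134 -0.0235 [163. 320.]
cheek 0.134 0.0235 [152. 212.]
```

View pics/h5.png

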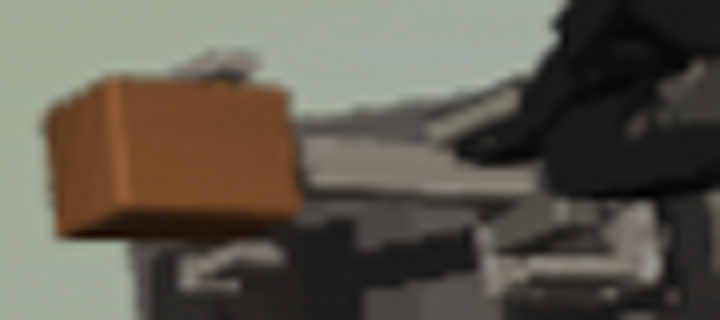

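```bash
python3 - <<'E'
from h import *
s=rep()
M=frame(-HD,DN)
delta([.57,.27,.36],M)
delta(FOOT+.26*UP,frame(-NN,-UP))
E
```

```text
11.7333 0.6983785762126651 F up,nn,nd [ 0.1  0.1 -0.2] [0.5754 0.2171 0.2495] [-0.08  0.21  1.85  0.79  1.37 -0.48]
slide cm [11.59  0.11 -4.  ] rot [ 1.208e+00 -2.000e-03 -2.898e+00] deg 179.9
slide cm [10.27  0.09 13.3 ] rot [-1.000e-03 -1.575e+00  3.000e-03] deg 90.3
```

play_rows:
  slide:
    - [2, 0, -1]
    - [4, 0, -2]
    - [6, 0, -3]
    - [8, 0, -4]
    - [10, 0.1, -4]
    - [11.6, 0.1, -4]
    - [11.6, 0.1, -2]
    - [11.6, 0.1, 1]
    - [11.4, 0.1, 4]
    - [11, 0.1, 7]
    - [10.6, 0.1, 10]
    - [10.3, 0.1, 13]
  delta_rot:
    - [0, -0.1, 0]
    - [0, -0.22, 0]
    - [0, -0.34, 0]
    - [0, -0.46, 0]
    - [0, -0.58, 0]
    - [0, -0.7, 0]
    - [0, -0.82, 0]
    - [0, -0.94, 0]
    - [0, -1.06, 0]
    - [0, -1.18, 0]
    - [0, -1.3, 0]
    - [0, -1.42, 0]
  hand: 0.9

```text
time: 12.73
tool_pos: [0.5551, 0.383, 0.2306]
tcp_rot: [1.725, 1.956, -0.565]
wrist_force: [1.0, -0.4, 0.8]
width: 0.903
```

```bash
python3 - <<'E'
from h import *
s=rep()
delta(FOOT+.25*UP,frame(-NN,-UP))
E
```

```text
12.7333 0.9025081834006388 F up,nn,nd [0.2 0.9 1. ] [0.5551 0.383  0.2306] [ 0.8   0.52  1.39 -0.48  1.65  0.74]
slide cm [-0.08  0.06  1.15] rot [ 0.004 -0.151  0.003] deg 8.6
```

play_rows:
  slide:
    - [-0.1, 0.05, 0.5]
    - [-0.1, 0.05, 1.1]
    - [-0.1, 0.05, 1.1]
    - [-0.1, 0.05, 1.1]
  delta_rot:
    - [0, -0.1, 0]
    - [0, -0.151, 0]
    - [0, -0.151, 0]
    - [0, -0.151, 0]

```text
time: 13.07
tool_pos: [0.5552, 0.3766, 0.2196]
tcp_rot: [1.628, 1.853, -0.679]
wrist_force: [-0.4, -0.0, -0.3]
width: 0.9
```

```bash
python3 - <<'E'
from h import *
s=rep()
delta(FOOT+.149*UP,frame(-NN,-UP))
for c in("top","side"):
    p=read_camera(c); save(p,c+"6.png")
    u,v=w2px(p,FOOT+.2*UP); u,v=int(u),int(v); i=p["image"][v-60:v+50,u-60:u+70,::-1]; cv2.imwrite("pics/c6%s.png"%c,cv2.resize(i,None,fx=4.5,fy=4.5,interpolation=cv2.INTER_CUBIC))
E
```

```text
13.0667 0.8996090781786052 F up,nn,nd [-0.2 -0.2 -0.4] [0.5552 0.3766 0.2196] [ 0.83  0.59  1.37 -0.58  1.73  0.78]
slide cm [-0.21  0.1  10.02] rot [0.003 0.002 0.006] deg 0.4
```

View pics/c6top.png

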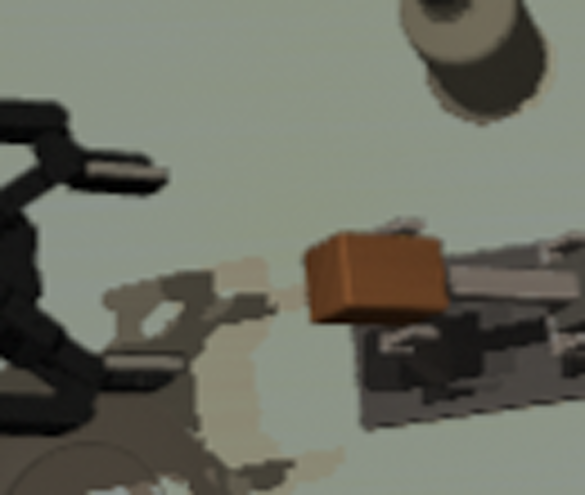

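View pics/c6side.png

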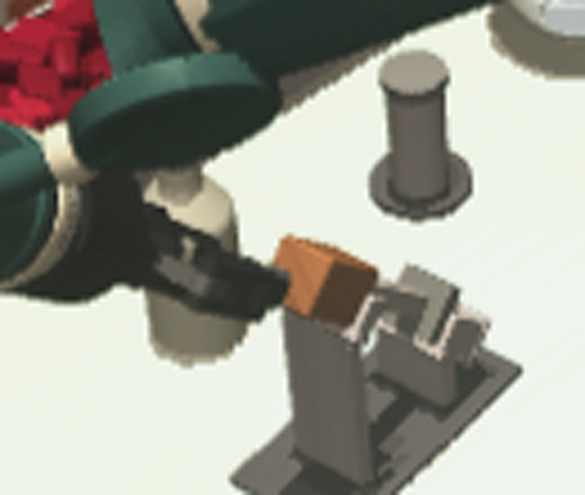

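play_rows:
  slide:
    - [-0.1, 0.1, 1.5]
    - [-0.2, 0.1, 3.5]
    - [-0.2, 0.1, 5.5]
    - [-0.2, 0.1, 7.5]
    - [-0.2, 0.1, 9]
    - [-0.2, 0.1, 10]
    - [-0.2, 0.1, 10]
    - [-0.2, 0.1, 10]
  delta_rot:
    - [0, 0, 0]
    - [0, 0, 0]
    - [0, 0, 0]
    - [0, 0, 0]
    - [0, 0, 0]
    - [0, 0, 0]
    - [0, 0, 0]
    - [0, 0, 0]

```text
time: 13.83
tool_pos: [0.5674, 0.3042, 0.1548]
tcp_rot: [1.636, 1.85, -0.671]
wrist_force: [-0.3, 0.4, -0.1]
width: 0.903
```

```bash
python3 - <<'E'
from h import *
s=rep()
delta(FOOT+.149*UP,frame(-NN,-UP))
for c in("top","side"):
    p=read_camera(c); save(p,c+"7.png")
    u,v=w2px(p,FOOT+.15*UP); u,v=int(u),int(v); i=p["image"][v-40:v+40,u-55:u+55,::-1]; cv2.imwrite("pics/c7%s.png"%c,cv2.resize(i,None,fx=6,fy=6,interpolation=cv2.INTER_CUBIC))
E
```

```text
13.8333 0.902612784791015 F up,nn,nd [ 0.2 -0.4 -0.3] [0.5674 0.3042 0.1548] [ 0.76  0.57  1.54 -0.61  1.57  0.8 ]
slide cm [ 0.38 -0.21  0.25] rot [ 0.005 -0.003 -0.   ] deg 0.3
```

View pics/c7top.png

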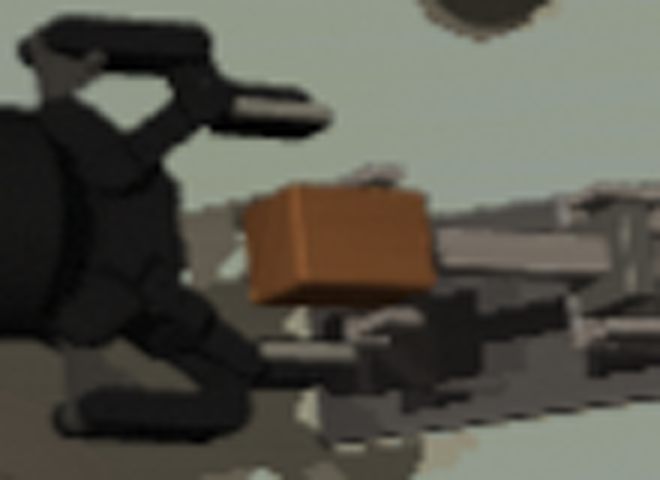

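View pics/c7side.png

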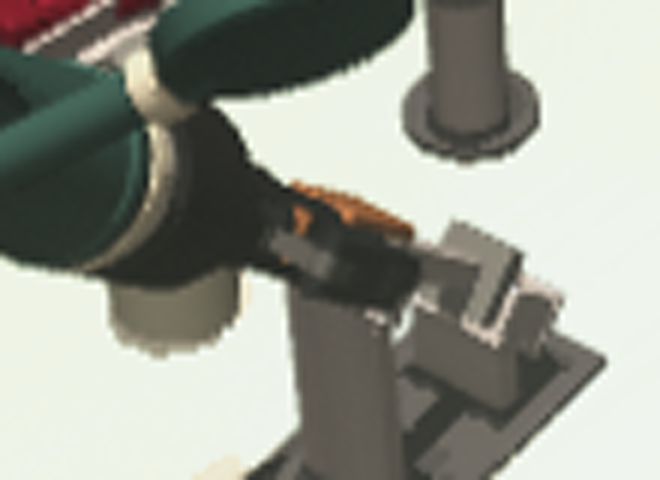

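play_rows:
  slide:
    - [0.2, -0.1, 0.1]
    - [0.4, -0.2, 0.15]
    - [0.4, -0.2, 0.15]
    - [0.4, -0.2, 0.15]
  delta_rot:
    - [0, 0, 0]
    - [0, 0, 0]
    - [0, 0, 0]
    - [0, 0, 0]

```text
time: 14.27
tool_pos: [0.5653, 0.3075, 0.1513]
tcp_rot: [1.634, 1.852, -0.669]
wrist_force: [1.0, 0.3, 0.0]
width: 0.899
```

```bash
python3 - <<'E'
from h import *
s=rep()
delta(FOOT+.149*UP,frame(-NN,-UP))
E
```

```text
14.2667 0.8992549589913257 F up,nn,nd [ 0.1 -0.1  1. ] [0.5653 0.3075 0.1513] [ 0.76  0.57  1.54 -0.6   1.57  0.81]
slide cm [-0.13 -0.04  0.26] rot [ 0.007 -0.003  0.   ] deg 0.4
```

play_rows:
  slide:
    - [-0.1, 0, 0.2]
    - [-0.1, 0, 0.2]
    - [-0.1, 0, 0.2]
    - [-0.1, 0, 0.2]
    - [-0.1, 0, 0.2]
    - [-0.1, 0, 0.2]
    - [-0.1, 0, 0.2]
    - [-0.1, 0, 0.2]
    - [-0.1, 0, 0.2]
  delta_rot:
    - [0, 0, 0]
    - [0, 0, 0]
    - [0, 0, 0]
    - [0, 0, 0]
    - [0, 0, 0]
    - [0, 0, 0]
    - [0, 0, 0]
    - [0, 0, 0]
    - [0, 0, 0]
  hand: 0
  force: 80

```text
time: 15.02
tool_pos: [0.5656, 0.3055, 0.1507]
tcp_rot: [1.634, 1.851, -0.668]
wrist_force: [-0.3, 0.7, 0.3]
width: 0.41
```

```bash
python3 - <<'E'
from h import *
s=rep()
delta(FOOT+.149*UP,frame(-NN,-UP))
X=s["tool_pos"]; print("TCP in rest frame s,n,l",np.round([(X-FOOT)@UP,(X-FOOT)@NN,(X-FOOT)@ND],4))
for c in("top",):
    p=read_camera(c); save(p,c+"8.png")
    u,v=w2px(p,FOOT+.15*UP); u,v=int(u),int(v); i=p["image"][v-40:v+40,u-55:u+55,::-1]; cv2.imwrite("pics/c8%s.png"%c,cv2.resize(i,None,fx=6,fy=6,interpolation=cv2.INTER_CUBIC))
E
```

```text
15.0167 0.40962474413312333 F up,nn,nd [ 0.7 -0.3 -0.2] [0.5656 0.3055 0.1507] [ 0.76  0.57  1.54 -0.61  1.56  0.81]
slide cm [-0.02 -0.05  0.07] rot [ 0.007 -0.003  0.   ] deg 0.5
TCP in rest frame s,n,l [ 0.1497 -0.0002  0.0005]
```

View pics/c8top.png

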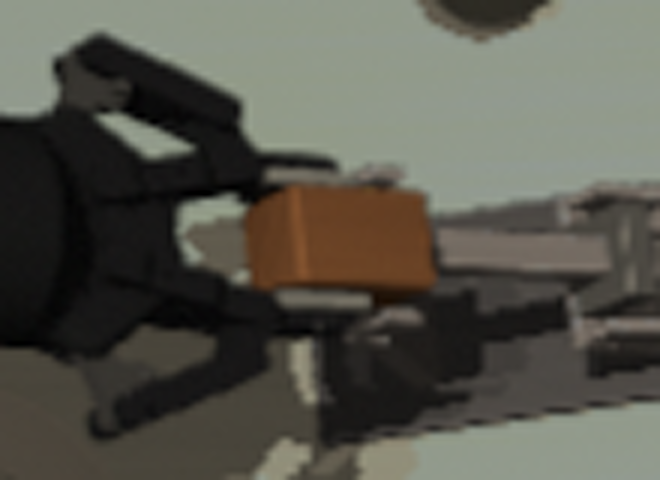

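play_rows:
  slide:
    - [-1, 0, -0.1]
    - [-2.5, 0, -0.3]
    - [-4.5, 0, -0.8]
    - [-6.5, 0, -1.5]
    - [-8.5, 0, -2.5]
    - [-10.5, 0, -4]
    - [-12.5, 0, -5.5]
    - [-14, 0, -6.5]
    - [-15, 0, -7]
    - [-15, 0, -7]
  delta_rot:
    - [0, 0, 0]
    - [0, 0, 0]
    - [0, 0, 0]
    - [0, 0, 0]
    - [0, 0, 0]
    - [0, 0, 0]
    - [0, 0, 0]
    - [0, 0, 0]
    - [0, 0, 0]
    - [0, 0, 0]

```text
time: 15.9
tool_pos: [0.573, 0.2482, 0.3097]
tcp_rot: [1.637, 1.849, -0.662]
wrist_force: [0.1, 1.0, -1.6]
width: 0.403
```

```bash
python3 - <<'E'
from h import *
s=rep()
delta([.5475,-.0165,.32],frame(HD,DN))
# tube fit: ellipse of rim from early image
p=read_camera("top"); 
i=cv2.imread("pics/top0.png")[225:275,320:370]; cv2.imwrite("pics/tube.png",cv2.resize(i,None,fx=11,fy=11,interpolation=cv2.INTER_CUBIC))
E
```

```text
15.9 0.40335656389163954 F up,nn,nd [-0.5 -1.9  0.2] [0.573  0.2482 0.3097] [ 0.7   0.38  1.51 -0.64  1.71  0.64]
slide cm [-19.21  -5.83  17.47] rot [0.011 0.78  0.   ] deg 44.7
```

View pics/tube.png

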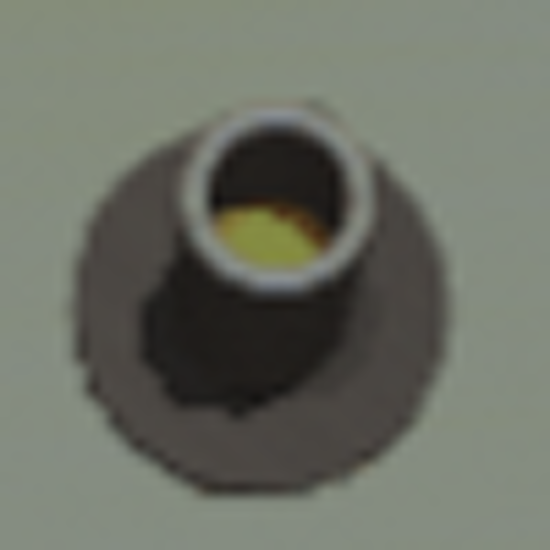

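```bash
python3 - <<'E'
from h import *
p=read_camera("top")
print(px2plane(p,344.9,242.5,.12)); print("foot",px2plane(p,343.3,252.7,.008))
i=cv2.imread("pics/s1.png")[220:280,320:380]; cv2.imwrite("pics/tubes.png",cv2.resize(i,None,fx=10,fy=10,interpolation=cv2.INTER_CUBIC))
s=read_camera("side"); print("pred side",[np.add(np.array(w2px(s,[.5462,-.0172,.12])),[-320+.5,-220+.5])*10])
E
```

```text
[ 0.54561787 -0.01667434  0.12      ]
foot [ 0.54441591 -0.01682513  0.008     ]
pred side [array([296.10166167, 131.43839317])]
```

View pics/tubes.png

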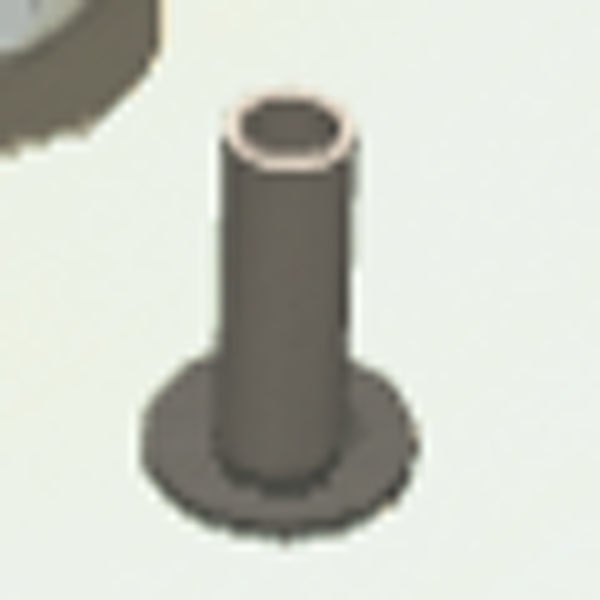

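play_rows:
  slide:
    - [-1, -0.4, 0.5]
    - [-2.8, -0.9, 2.2]
    - [-4.6, -1.4, 4]
    - [-6.5, -2, 5.8]
    - [-8.4, -2.5, 7.5]
    - [-10.3, -3.1, 9.2]
    - [-12.2, -3.7, 11]
    - [-14.1, -4.3, 12.8]
    - [-16, -4.9, 14.5]
    - [-17.8, -5.4, 16.2]
    - [-19.2, -5.8, 17.5]
    - [-19.2, -5.8, 17.5]
  delta_rot:
    - [0, 0.05, 0]
    - [0, 0.12, 0]
    - [0, 0.19, 0]
    - [0.002, 0.27, 0]
    - [0.003, 0.34, 0]
    - [0.004, 0.42, 0]
    - [0.006, 0.5, 0]
    - [0.008, 0.58, 0]
    - [0.009, 0.65, 0]
    - [0.01, 0.72, 0]
    - [0.011, 0.78, 0]
    - [0.011, 0.78, 0]

```text
time: 17.05
tool_pos: [0.5454, -0.022, 0.3135]
tcp_rot: [-2.085, -2.342, 0.017]
wrist_force: [-0.6, -0.5, -3.0]
width: 0.407
```

```bash
python3 - <<'E'
from h import *
s=rep()
delta([.5465,-.017,.32],frame(HD,DN))
E
```

```text
17.05 0.4070584792989558 F up,nn,nd [-2.4 -1.8 -0.7] [ 0.5454 -0.022   0.3135] [-0.08 -0.01  1.78 -0.01  1.39 -0.2 ]
slide cm [ 0.48  0.16 -0.66] rot [-0.012  0.003 -0.005] deg 0.8
```

play_rows:
  slide:
    - [0.5, 0.15, 0]
    - [0.5, 0.15, 0]
    - [0.5, 0.15, 0]
    - [0.5, 0.15, 0]
  delta_rot:
    - [-0.012, 0.003, -0.005]
    - [-0.012, 0.003, -0.005]
    - [-0.012, 0.003, -0.005]
    - [-0.012, 0.003, -0.005]

```text
time: 17.38
tool_pos: [0.5459, -0.0153, 0.3125]
tcp_rot: [-2.079, -2.353, 0.001]
wrist_force: [-0.4, -0.8, -1.4]
width: 0.409
```

```bash
python3 - <<'E'
from h import *
s=rep(); X=s["tool_pos"]; Rt=R.from_rotvec(s["tcp_rot"])
delta([.546,-.017,.30],frame(HD,DN))
tip=X+Rt.apply([0,0,.149]); end=X+Rt.apply([0,0,-.026]); print("tip pred",tip)
for c in("top","side"):
    p=read_camera(c); save(p,c+"9.png")
    print(c,"tip pred px",w2px(p,tip),"end",w2px(p,end))
    for t in ("gauge_tip","gauge_end","collar_under","tube_mouth"): print(t,[(round(l["conf"],2),l["at"]) for l in landmark_of(t,p)[:3]])
    u,v=w2px(p,tip); u,v=int(u),int(v); i=p["image"][v-60:v+40,u-50:u+50,::-1]; print(u,v); cv2.imwrite("pics/c9%s.png"%c,cv2.resize(i,None,fx=6,fy=6,interpolation=cv2.INTER_CUBIC))
E
```

```text
17.3833 0.40906104410242117 F up,nn,nd [-1.5 -0.5 -0.5] [ 0.5459 -0.0153  0.3125] [-0.07 -0.02  1.78  0.    1.38 -0.2 ]
slide cm [-0.17 -0.01  1.25] rot [-0.001 -0.     0.002] deg 0.1
tip pred [ 0.54571098 -0.01524285  0.16351528]
top tip pred px (np.float64(344.93972196182784), np.float64(238.2081686284241)) end (np.float64(348.46928592237066), np.float64(217.12128752942652))
gauge_tip [(0.91, [458.9, 325.6]), (0.49, [346.7, 239.3])]
gauge_end [(0.69, [541.0, 350.6]), (0.62, [350.1, 217.4])]
collar_under [(0.6, [467.0, 328.8]), (0.48, [335.9, 229.9]), (0.39, [345.6, 237.4])]
tube_mouth [(0.65, [336.0, 232.1]), (0.63, [344.8, 237.9])]
344 238
side tip pred px (np.float64(349.17040732355224), np.float64(220.6383123703938)) end (np.float64(350.7893932576046), np.float64(166.14196064894497))
gauge_tip [(0.96, [348.9, 219.0]), (0.91, [448.1, 244.2])]
gauge_end [(0.59, [350.2, 164.2])]
collar_under [(0.57, [451.5, 238.1]), (0.49, [347.9, 208.5])]
tube_mouth [(0.84, [348.2, 230.9])]
349 220
```

View pics/c9top.png

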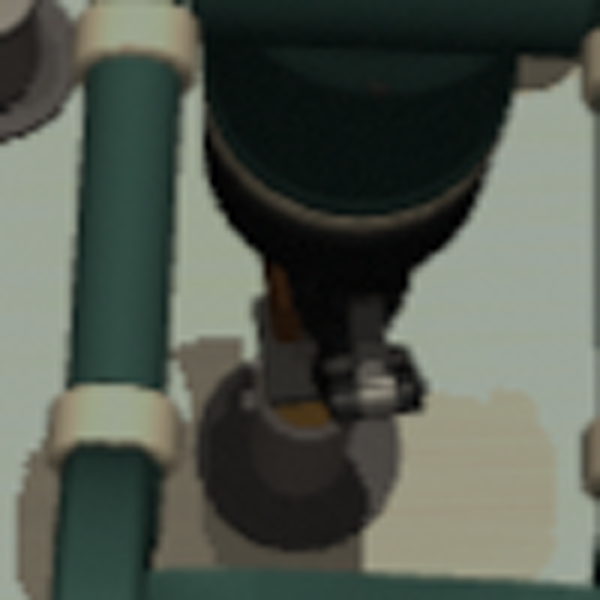

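View pics/c9side.png

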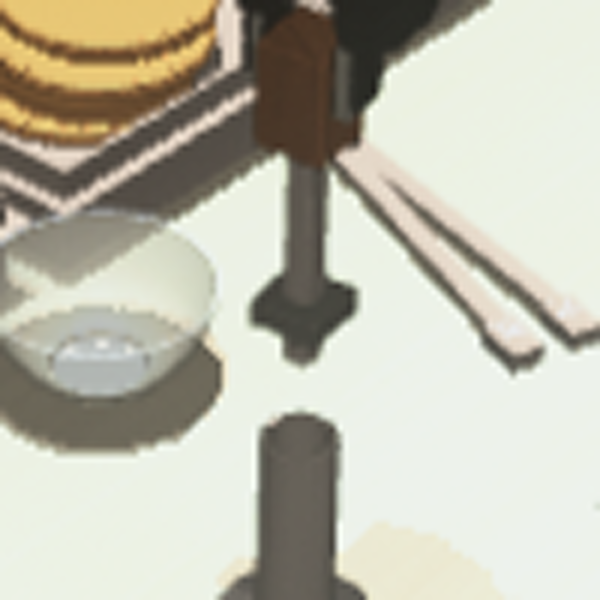

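play_rows:
  slide:
    - [-0.05, 0, 1]
    - [-0.05, 0, 2]
    - [-0.05, 0, 3]
    - [-0.05, 0, 3.5]
    - [-0.05, 0, 3.5]
    - [-0.05, 0, 3.5]
  delta_rot:
    - [0, 0, 0]
    - [0, 0, 0]
    - [0, 0, 0]
    - [0, 0, 0]
    - [0, 0, 0]
    - [0, 0, 0]

```text
time: 18.38
tool_pos: [0.5459, -0.0172, 0.2774]
tcp_rot: [-2.082, -2.351, 0.001]
wrist_force: [-0.0, -0.3, -2.3]
width: 0.41
```

```bash
python3 - <<'E'
from h import *
s=rep(); print(s["wrist_force"]);X=s["tool_pos"]; Rt=R.from_rotvec(s["tcp_rot"])
delta([.546,-.0165,.25],frame(HD,DN))
for c in("top","side"):
    p=read_camera(c); save(p,c+"10.png")
    u,v=w2px(p,[.546,-.017,.12]); u,v=int(u),int(v);print(u,v); i=p["image"][v-40:v+40,u-40:u+40,::-1]; cv2.imwrite("pics/c10%s.png"%c,cv2.resize(i,None,fx=7,fy=7,interpolation=cv2.INTER_CUBIC))
E
```

```text
18.3833 0.4100672286315451 F up,nn,nd [-1.8 -1.5 -0. ] [ 0.5459 -0.0172  0.2774] [-0.08 -0.    1.83  0.    1.31 -0.2 ]
[-0.0139084  -0.26005557 -2.34195667]
slide cm [0.07 0.03 2.74] rot [-0.001 -0.001 -0.   ] deg 0.1
345 242
349 232
```

View pics/c10top.png

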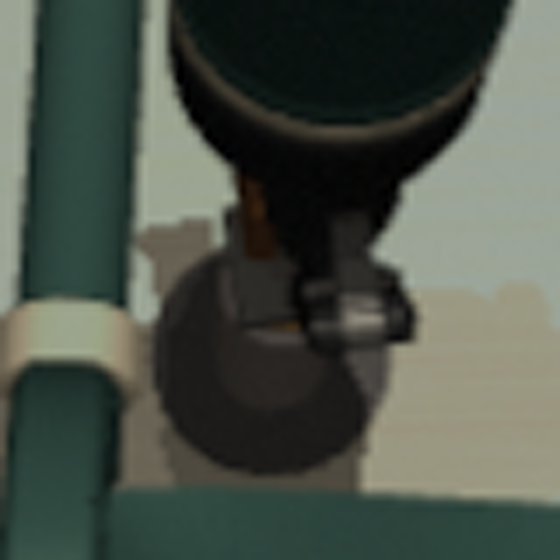

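View pics/c10side.png

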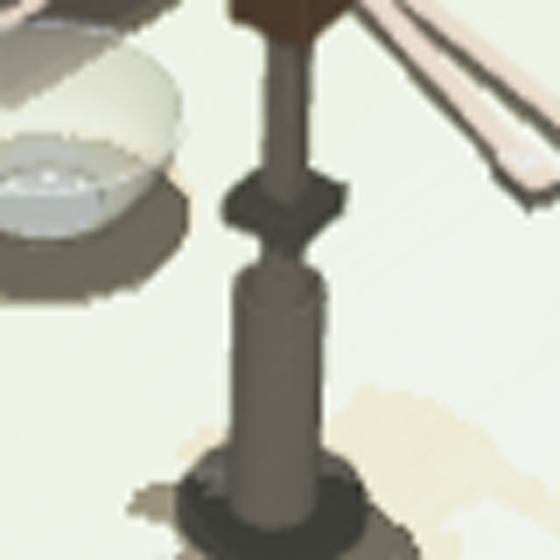

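play_rows:
  slide:
    - [0.12, 0.1, 0]
    - [0.12, 0.1, 0.3]
    - [0.12, 0.1, 0.7]
    - [0.12, 0.1, 1.1]
    - [0.12, 0.1, 1.5]
    - [0.12, 0.1, 1.8]
    - [0.12, 0.1, 1.8]
  delta_rot:
    - [0, 0, 0]
    - [0, 0, 0]
    - [0, 0, 0]
    - [0, 0, 0]
    - [0, 0, 0]
    - [0, 0, 0]
    - [0, 0, 0]

```text
time: 19.07
tool_pos: [0.5469, -0.0159, 0.2595]
tcp_rot: [-2.082, -2.351, 0.001]
wrist_force: [-0.3, 0.1, -2.2]
width: 0.409
```

```bash
python3 - <<'E'
from h import *
s=rep(); print(s["wrist_force"],s["torque"])
for c in("side",):
    p=read_camera(c); save(p,c+"11.png")
    u,v=w2px(p,[.546,-.017,.12]); u,v=int(u),int(v);print(u,v); i=p["image"][v-40:v+40,u-40:u+40,::-1]; cv2.imwrite("pics/c11%s.png"%c,cv2.resize(i,None,fx=7,fy=7,interpolation=cv2.INTER_CUBIC))
E
```

```text
19.0667 0.4093836766897421 F up,nn,nd [-1.5 -1.7 -0.3] [ 0.5469 -0.0159  0.2595] [-0.07  0.01  1.85  0.    1.28 -0.2 ]
[-0.30848826  0.10383026 -2.21867304] [0.00625133 0.0160629  0.01172655]
349 232
```

View pics/c11side.png

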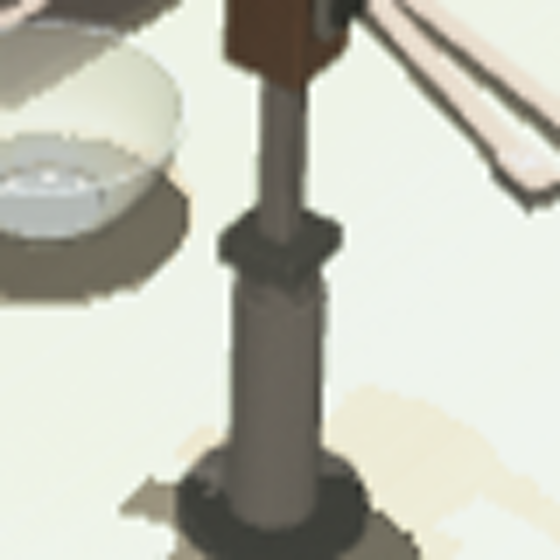

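play_rows:
  slide:
    - [0, 0, 0.4]
    - [0, 0, 0.8]
    - [0, 0, 1.2]
    - [0, 0, 1.6]
    - [0, 0, 2]
    - [0, 0, 2.4]
    - [0, 0, 2.8]
    - [0, 0, 3.2]
    - [0, 0, 3.6]
    - [0, 0, 4]
    - [0, 0, 4.4]
    - [0, 0, 4.4]
  delta_rot:
    - [0, 0, 0]
    - [0, 0, 0]
    - [0, 0, 0]
    - [0, 0, 0]
    - [0, 0, 0]
    - [0, 0, 0]
    - [0, 0, 0]
    - [0, 0, 0]
    - [0, 0, 0]
    - [0, 0, 0]
    - [0, 0, 0]
    - [0, 0, 0]

```text
time: 20.12
tool_pos: [0.5469, -0.0159, 0.2149]
tcp_rot: [-2.082, -2.351, 0.001]
wrist_force: [0.3, 0.1, -1.6]
width: 0.412
```

```bash
python3 - <<'E'
from h import *
s=rep(); print(s["wrist_force"],s["torque"])
E
```

```text
20.1167 0.4120406648196248 F up,nn,nd [-1.1 -1.1  0.3] [ 0.5469 -0.0159  0.2149] [-0.07  0.04  1.91  0.    1.2  -0.2 ]
[ 0.27997424  0.06757044 -1.55890267] [-0.03601599 -0.03279969  0.07949574]
```

play_rows:
  slide:
    - [0, 0, 0.2]
    - [0, 0, 0.4]
    - [0, 0, 0.6]
    - [0, 0, 0.8]
    - [0, 0, 1.0]
    - [0, 0, 1.0]
  delta_rot:
    - [0, 0, 0]
    - [0, 0, 0]
    - [0, 0, 0]
    - [0, 0, 0]
    - [0, 0, 0]
    - [0, 0, 0]

```text
time: 20.62
tool_pos: [0.547, -0.0158, 0.2045]
tcp_rot: [-2.083, -2.351, 0.0]
wrist_force: [0.7, 0.9, -1.5]
width: 0.41
```

```bash
python3 - <<'E'
from h import *
s=rep(); print(s["wrist_force"],s["torque"])
p=read_camera("side"); save(p,"s12.png"); u,v=349,232; i=p["image"][v-60:v+30,u-40:u+40,::-1]; cv2.imwrite("pics/c12.png",cv2.resize(i,None,fx=6,fy=6,interpolation=cv2.INTER_CUBIC))
E
```

```text
20.6167 0.40964185009804643 F up,nn,nd [-0.5 -1.6  0.8] [ 0.547  -0.0158  0.2045] [-0.07  0.05  1.92  0.    1.18 -0.2 ]
[ 0.65398081  0.9121721  -1.48480505] [ 0.02685772 -0.07627948 -0.0145865 ]
```

View pics/c12.png

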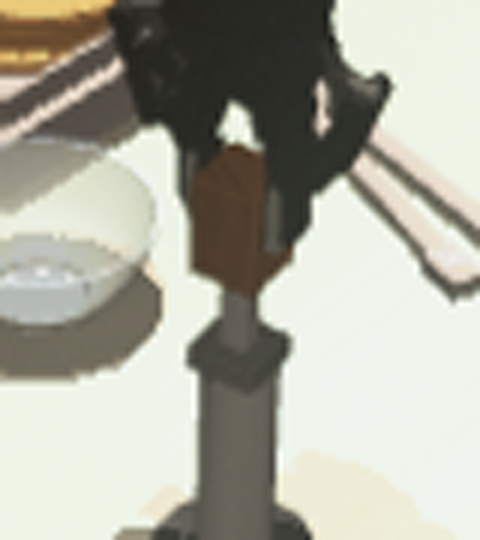

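play_rows:
  slide:
    - [0, 0, 0.1]
    - [0, 0, 0.2]
    - [0, 0, 0.3]
    - [0, 0, 0.4]
    - [0, 0, 0.5]
    - [0, 0, 0.5]
  delta_rot:
    - [0, 0, 0]
    - [0, 0, 0]
    - [0, 0, 0]
    - [0, 0, 0]
    - [0, 0, 0]
    - [0, 0, 0]

```text
time: 21.17
tool_pos: [0.5471, -0.0159, 0.2013]
tcp_rot: [-2.083, -2.351, -0.0]
wrist_force: [-3.3, -0.6, 8.8]
width: 0.407
```

play_rows:
  slide:
    - [0, 0, 0.1]
    - [0, 0, 0.2]
    - [0, 0, 0.3]
    - [0, 0, 0.4]
    - [0, 0, 0.5]
    - [0, 0, 0.5]
  delta_rot:
    - [0, 0, 0]
    - [0, 0, 0]
    - [0, 0, 0]
    - [0, 0, 0]
    - [0, 0, 0]
    - [0, 0, 0]

```text
time: 21.67
tool_pos: [0.5475, -0.016, 0.2012]
tcp_rot: [2.082, 2.351, 0.001]
wrist_force: [-9.1, 0.1, 23.3]
width: 0.406
```

play_rows:
  slide:
    - [0, 0, 0.3]
    - [0, 0, 0.6]
    - [0, 0, 0.7]
    - [0, 0, 0.7]
  delta_rot:
    - [0, 0, 0]
    - [0, 0, 0]
    - [0, 0, 0]
    - [0, 0, 0]

```text
time: 22.0
tool_pos: [0.5477, -0.0161, 0.2011]
tcp_rot: [2.081, 2.351, 0.001]
wrist_force: [-12.1, -0.6, 34.4]
width: 0.41
```

```bash
python3 - <<'E'
from h import *
s=rep(); print(s["wrist_force"],s["torque"])
p=read_camera("side"); save(p,"s13.png"); u,v=349,232; i=p["image"][v-60:v+30,u-40:u+40,::-1]; cv2.imwrite("pics/c13.png",cv2.resize(i,None,fx=6,fy=6,interpolation=cv2.INTER_CUBIC))
E
```

```text
22.0 0.40986650169036026 F up,nn,nd [ 24.9  23.7 -12.1] [ 0.5477 -0.0161  0.2011] [-0.07  0.05  1.92 -0.    1.17 -0.2 ]
[-12.13731347  -0.63952097  34.38912125] [0.0845832  3.88725146 0.03233172]
```

View pics/c13.png

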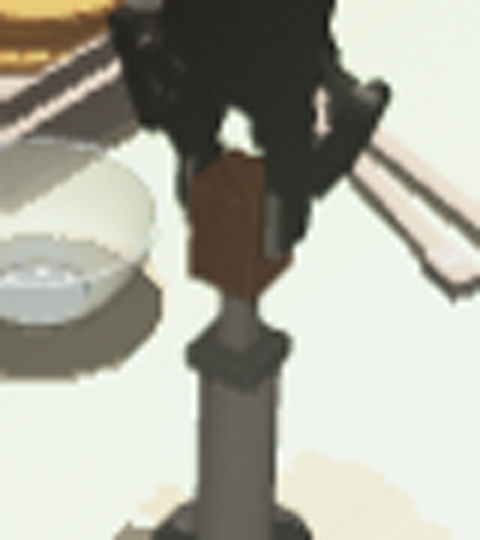

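play_rows:
  slide:
    - [0, 0, 0.3]
    - [0, 0, 0.1]
    - [0, 0, 0.1]
    - [0, 0, 0.1]
  delta_rot:
    - [0, 0, 0]
    - [0, 0, 0]
    - [0, 0, 0]
    - [0, 0, 0]

```text
time: 22.38
tool_pos: [0.5485, -0.0161, 0.2013]
tcp_rot: [2.08, 2.35, 0.004]
wrist_force: [-1.3, 0.7, 7.7]
width: 0.412
```

play_rows:
  slide:
    - [0, 0, 0]
    - [0, 0, 0]
    - [0, 0, 0]
    - [0, 0, 0]
    - [0, 0, 0]
    - [0, 0, 0]
    - [0, 0, 0]
    - [0, 0, 0]
  delta_rot:
    - [0, 0, 0]
    - [0, 0, 0]
    - [0, 0, 0]
    - [0, 0, 0]
    - [0, 0, 0]
    - [0, 0, 0]
    - [0, 0, 0]
    - [0, 0, 0]
  hand: 0.9

```text
time: 23.05
tool_pos: [0.5485, -0.0161, 0.2011]
tcp_rot: [2.081, 2.35, 0.003]
wrist_force: [0.3, -0.2, -0.1]
width: 0.901
```

```bash
python3 - <<'E'
from h import *
s=rep(); print(s["wrist_force"],s["torque"])
p=read_camera("side"); save(p,"s14.png"); u,v=349,232; i=p["image"][v-60:v+30,u-40:u+40,::-1]; cv2.imwrite("pics/c14.png",cv2.resize(i,None,fx=6,fy=6,interpolation=cv2.INTER_CUBIC))
E
```

```text
23.05 0.9010501641011416 F up,nn,nd [-0.3  0.1  0.3] [ 0.5485 -0.0161  0.2011] [-0.07  0.05  1.92 -0.    1.17 -0.2 ]
[ 0.32182473 -0.18827643 -0.14140681] [-0.01018654  0.01817247 -0.03687077]
```

View pics/c14.png

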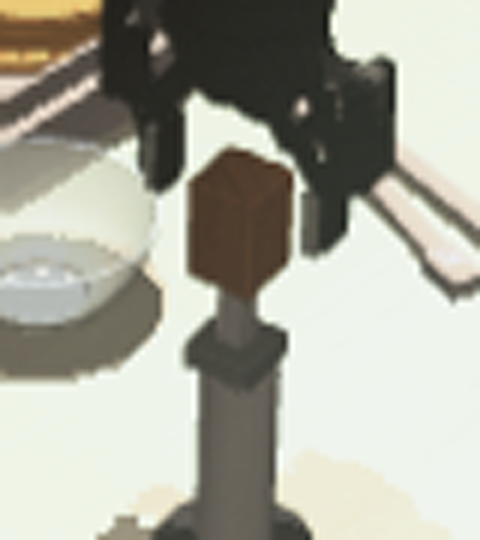

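Released, and the gauge stands upright. Backing off straight up.

play_rows:
  slide:
    - [0, 0, -1]
    - [0, 0, -2.5]
    - [0, 0, -5]
    - [0, 0, -8]
    - [0, 0, -11]
    - [0, 0, -14]
    - [0, 0, -16]
    - [-4, 0, -16]
    - [-8, 0, -16]
    - [-12, 0, -16]
    - [-14, 0, -16]
    - [-14, 0, -16]
  delta_rot:
    - [0, 0, 0]
    - [0, 0, 0]
    - [0, 0, 0]
    - [0, 0, 0]
    - [0, 0, 0]
    - [0, 0, 0]
    - [0, 0, 0]
    - [0, 0, 0]
    - [0, 0, 0]
    - [0, 0, 0]
    - [0, 0, 0]
    - [0, 0, 0]

```text
time: 24.1
tool_pos: [0.565, -0.1591, 0.362]
tcp_rot: [2.084, 2.344, 0.002]
wrist_force: [-0.2, 0.7, 0.2]
width: 0.904
```

```bash
python3 - <<'E'
from h import *
s=rep(); print(s["wrist_force"])
for c in("top","side"):
    p=read_camera(c); save(p,c+"15.png")
    u,v=[int(x) for x in w2px(p,[.546,-.017,.15])]
    i=p["image"][v-50:v+45,u-45:u+45,::-1]; cv2.imwrite("pics/c15%s.png"%c,cv2.resize(i,None,fx=6,fy=6,interpolation=cv2.INTER_CUBIC))
    print(c,"exp end",w2px(p,[.546,-.017,.227]))
    for t in ("gauge_end","collar_under","tube_mouth"): print(t,[(round(l["conf"],2),l["at"]) for l in landmark_of(t,p)[:3]])
E
```

```text
24.1 0.9041041679100535 F up,nn,nd [ 0.7 -0.3 -0.2] [ 0.565  -0.1591  0.362 ] [-0.32  0.04  1.63 -0.    1.46 -0.43]
[-0.24418281  0.69782877  0.23660831]
top exp end (np.float64(346.9882486143944), np.float64(231.20650989907926))
gauge_end [(0.62, [539.1, 348.2])]
collar_under [(0.58, [344.6, 244.3])]
tube_mouth [(0.67, [346.1, 241.9])]
side exp end (np.float64(350.10043631193633), np.float64(201.43494122215347))
gauge_end [(0.73, [351.1, 201.5]), (0.35, [277.3, 257.7])]
collar_under [(0.68, [453.5, 238.0]), (0.66, [344.2, 230.4]), (0.36, [285.2, 287.8])]
tube_mouth [(0.72, [350.4, 231.2])]
```

View pics/top15.png

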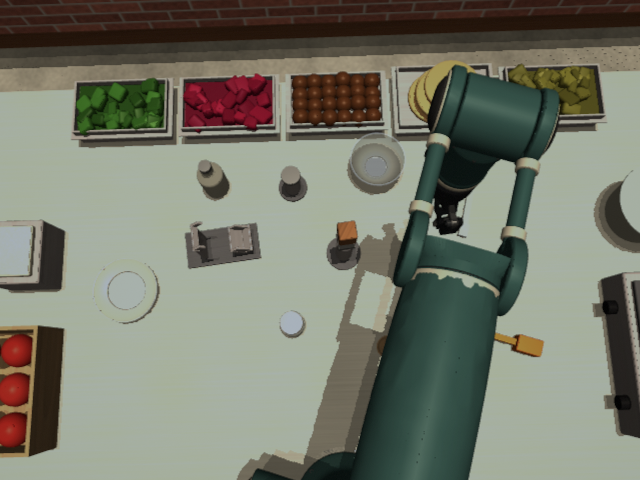

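View pics/side15.png

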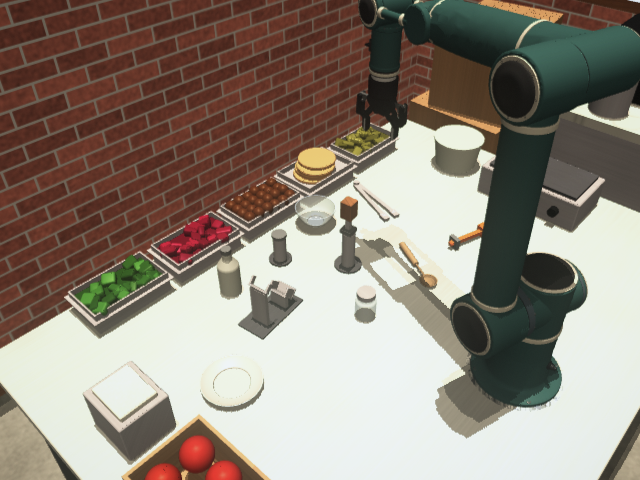

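View pics/c15side.png

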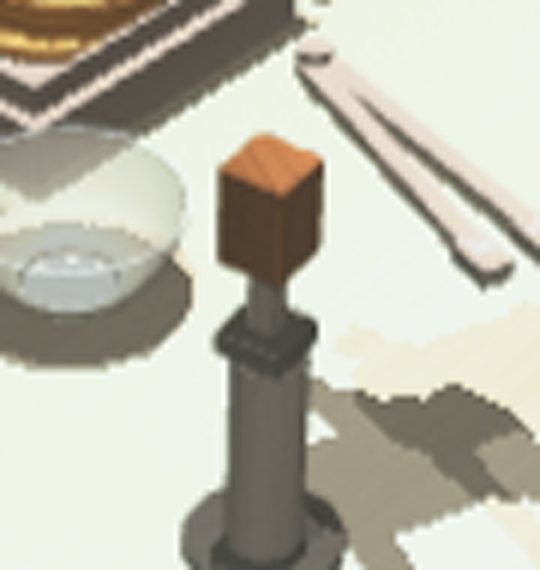

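View pics/c15top.png

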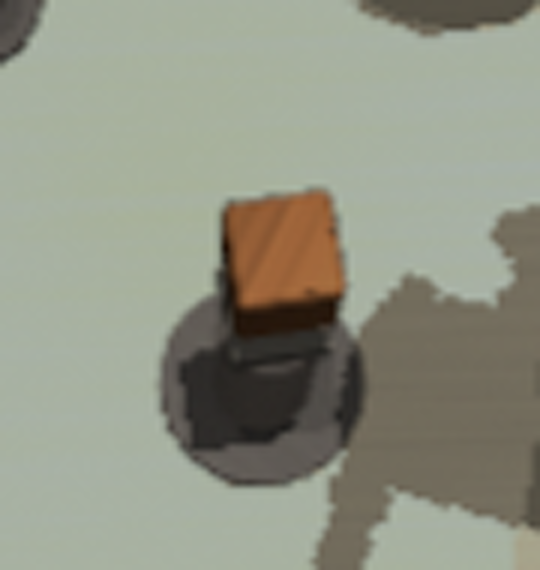

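The side view shows the gauge upright in the tube, with its handle end at (351,201) against the expected (350,201) and the collar on the rim at (345,230). The other things sit at the pixels they had at the start. Handing in.

```bash
python3 -c "
from workcell import *
print(finish_job())"
```

```text
the job is handed in; nothing more can be done
None
```

The gauge now stands on the tokens in the open tube with its collar on the rim, and the job was handed in at about 24.5 s of the 67 s allowed.

- **Rest:** I picked up the steel gauge, not the brass-coloured look-alike, and laid it in the sloping rest. It was seated on the floor (12 N) and foot down against the stop (about 8 N), then released. The camera showed it within about 1 px of where it should lie.
- **Tube:** I took it again by the top of the handle, in line with the rod, and lowered it into the tube. I pushed until it stopped moving, at 34 N, then eased off, let go and moved clear.
- **Depth:** The foot came to rest with its tip about 52 mm above the counter. That puts the tokens about 68 mm below the mouth, within the 64 to 98 mm range and close to the depth camera's noisy reading of about 50 mm.
- **Last checks:** The handle end was within 1 px of its expected place in the side view. The collar sits on the rim, the gripper touches nothing, and the things still in view had not moved. In the last top view the arm hid the spoon and most of the tongs; in the side view both looked as before.
- **What disagreed:** There was a sideways force of about 12 N during the final push, which went away when I eased off. The side camera read about 2 mm off the top camera. A few network detections were wrong or pointed at the look-alike, so I did not use them.

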